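# Select the green filter and load the sample

## Task

Set the bench reader to its green filter and load the green-capped sample: with light fingertip pressure on the rubber ring, turn the filter wheel until the green filter fills the little window in its cover and nothing else shows there, and take your hand off the wheel. Then lift the green-capped tube out of the rack and lower it gently, without dropping it, into the reader's measuring shaft until it stands fully home, and let go. Leave everything else on the table where it is.

Things in the scene. Friction and masses are not known exactly. Their poses are not given: they have to be found in the camera images.
- reader: Bench reader, a white box that does not move; deck 85 mm above the table. Origin on the table, z up, -x towards the operator. In its frame the box spans x -110 to 175, y -158 to 170 mm; a rear console (x 125 to 175) rises to 155 mm. The filter wheel's axis is at (0, 58), the measuring shaft at (-35, -112) mm.
- filter_wheel: Filter wheel, turns either way without end about a vertical axis. Origin on that axis at deck height, z up, x axis pointing from the axis through the green filter. Six filters, 26 mm square, 60 degrees apart, lie 42 mm from the axis, hidden by a fixed black cover disc (radius 57 mm, top 9.5 mm above the deck, its bezel and screw 14 mm) except the one under the window.
- hub (a point): Point on the wheel's axis at deck height. Around the cover the wheel's ribbed dark rubber ring, 58 to 94 mm from the axis, lies open all round: press a fingertip on it from above and drag it round to turn the wheel. Its top is 7 to 19 mm above the deck (differs from reader to reader, and wobbles by 1 mm up and down as it turns); it is sprung and sinks 1 mm per 6 newtons, 5 mm at most.
- green_filter (a point): Centre of the green filter, on the wheel, 42 mm from the axis; every filter has a tick of its colour on the ring, on the same radius. The wheel's bearing is stiff: it stays where it is left, and a fingertip pressing under about 6 N slips on the ring; 8 to 11 N drives it well, more than 15 N on the wheel damages it.
- window (a point): Centre of the window in the fixed cover, 42 mm from the wheel's axis on the operator's (-x) side of the reader; clear opening 20 mm (radial) by 18 mm, with a white bezel. The green filter fills it when this point and the filter's centre lie within 3.5 mm of each other, seen from above.
- shaft (a point): Centre of the mouth of the measuring shaft, at deck height: a vertical round bore, 18 mm wide with a 1.5 mm chamfer and a thin black collar around it. At the bottom, 45 mm below the deck, is a sprung seat that gives 0.4 mm per newton, 6 mm at most, and comes back up; a tube pushed with more than 20 N is damaged.
- rack: White rack that does not move, 200 (x) by 72 (y) by 50 mm high, origin under its centre; one row of four tube holes along x, 46 mm apart, at y = -14 mm (18 mm wide, 38 mm deep, their floor 12 mm above the table); the small brown dots on it are flat.
- tube_green: The sample: clear tube 16 mm across with a green cap (19 mm across, 20 mm tall), 85 mm tall in all, 15 to 31 g, upright in one of the four rack holes. Origin at the centre of its underside, z along the tube towards the cap. The cap spans 65 to 85 mm above the origin; the cap stands clear of the rack and, fully home in the shaft, 20 mm clear of the deck.
- tube_white: Another tube of the same size with a white cap, in the rack; leave it there.
- tube_red: Another tube of the same size with a red cap, in the rack; leave it there.
- tube_blue: Another tube of the same size with a blue cap, in the rack; leave it there.
- sanitizer: Bottle with a blue cap, 62 mm across, 150 mm tall; a bystander. Origin at the centre of its underside.
- swab_box: White and blue carton of swabs, 132 by 72 by 56 mm; a bystander. Origin at the centre of its underside.
- timer: White timer, 66 by 66 by 24 mm; a bystander. Origin at the centre of its underside.
- cassette: White test cassette, 70 by 22 by 6 mm; a bystander. Origin at the centre of its underside.

How it is judged:
By the outcome, as a careful person would: the job done as asked, in the order asked, and still so for the second after the job is handed in, with the robot touching nothing.
It also fails if it takes over 72 s, if anything falls off the work surface, if the arm or the gripper's body presses on something with over 40 N, if the wrist force passes 120 N, or if a joint passes its speed limit or range.

## Robot

A 7-joint arm with a two-finger parallel gripper is mounted at the origin on the work surface. World frame = base frame: x ahead of the robot, y to its left, z up, the work surface at z = 0. Lengths are in mm, angles in degrees, forces in N, time in s.
With the tool pointing down it reaches from about 400 to 850 mm from the base axis. Payload 4.5 kg.
Tool frame: the origin (TCP) lies midway between the tips of the shut fingers; the grasp point (between the pads) lies grip_depth behind it (grip_depth is the distance from the TCP to the grasp point, in mm); y points along the fingers, x is the direction in which the jaws open and shut, and the axes are right-handed (so a half turn about y gives the same grasp; the last joint's range is limited). The gripper opens to 85 mm and grips with 20 to 120 N. Pads are 22 mm wide; open, the fingers measure 114 mm over their backs; the gripper's body (76 mm by 85 mm) begins 54 mm behind the grasp point. The pads swing forward as they close: fully open they stand 13 mm farther back than shut.
Start: joints at [-61.776, 39.483, -11.15, 89.685, 9.013, 51.709, -12.324], TCP at [276.781, 560.399, 231.317] pointing down, gripper open.
Joint ranges: [-172.22, 172.22], [-26.19, 119.32], [-84.43, 86.54], [7.71, 146.69], [-57.33, 237.33], [2.42, 119.75], [-152.13, 152.13]. Speed limits (degrees/s): [147.25, 147.25, 180, 180, 180, 180, 180].

## Interface

Orientations are given as [roll, pitch, yaw] about the fixed x, y, z axes, in that order (R = Rz(yaw) Ry(pitch) Rx(roll)).
In Python, from station import * gives the robot as it stands.
- The arm moves only by the tool step_arm, never from a script. Its argument "rows" is a list of rows, each a list of 7 numbers: the turn, a rotation vector about the world's x, y, z in rad, then the shift along the world's x, y, z in mm, then the opening, from 0 (shut) to 1 (fully open). A call has 1 to 10 rows; each row shifts and turns the commanded pose from where the row before left it; what a row does not reach is not made up. A row lasts 1/12 s, in which the tool goes at most 41.7 mm and 7.16 degrees, less where a joint would pass 70% of its speed; a pose out of reach is approached as far as the arm can. A call with a gripper value outside its range is refused whole. The fingers move at their own pace and stop on an object; "grip_force" is the grip in N (left out, the last holds). Time passes only in rows, so rows that do not move let the fingers close. It gives the time, the measured TCP pose, the force and the opening at its end, in the units of the state.
- get_obs(): the state, without advancing time (a new reading comes with each control period).
- get_image(name): name is "scene" or "top" or "wrist"; returns the picture (480x640x3 uint8, red, green, blue); there is no depth.
- camera_info(name): a dict with "intrinsics" (3x3 intrinsics, pixels), "dist" ([k1, k2, p1, p2, k3] as OpenCV has them; the pictures are not rectified), "xyz" and "attitude" of the camera in the world; the wrist camera has in their place "T_tool_cam" (4x4, takes a point from camera to tool coordinates, whose origin is the TCP and whose axes are the tool frame's). Camera axes: x right, y up, looking along -z (the intrinsics and any distortion apply to the point x, -y, -z); pixel columns grow to the right and rows downward; lengths in mm; the calibration is good to about 2 mm. A picture is of the moment at which its call begins: read the wrist's pose just before it. camera_info takes no time and is no camera call.
- hand_in(): hands the job in, once; it reports no verdict.
Trained networks look in the newest picture that a camera, given by its name, has taken for a name from the list of things; names that differ only in an ending like _2 or _b are one class to them, and where a whole thing is asked for, a point or a joint stands for the part that bears it (a point fixed in the world has none). Each returns a list of dicts, best first, with "score" (0 to 1); they miss things now and then, are a little off and sometimes report something else, mostly with a low value. They report only what shows in the picture. A call takes as long as a camera call.
- regions_of(camera, query): "region" (480x640 bool, what is visible of it) and "at" ([row, column] in pixels, amid what is visible of it).
- tip_of(camera, query): "at" ([row, column] in pixels: a listed point, or the origin of a listed thing).
The state is a dict: "clock": time; "q": joint angles; "dq": joint speeds; "tau": joint torques, N m; "tool_pos": TCP position; "ee_rot": TCP orientation; "contact_force": force on the tool from outside, world axes, zero at the start; "torque": the same for the moment, N m; "opening": finger opening in mm.
Only numpy, scipy, OpenCV 4.12 (cv2) and the standard library are available. Lean on these libraries where they do the work, as an engineer would, in place of code of your own. Each camera call takes 0.05 s, during which the arm holds its last target.

## Working session

There is one attempt and no reset: what is moved stays moved. The work goes in short steps, Python scripts to look and compute and a tool call to move; the robot and the scene stay as the last step left them, time stands still between calls to the robot, and variables do not carry over. Pictures are saved under pics/ and viewed, and the job is handed in when it is done.

Besides the shell and the picture viewer there is one more tool, called as name(argument=value, ...), one argument or row to a line, values as JSON. step_arm: Moves the arm, as the interface text tells. Its arguments: {"type":"object","properties":{"rows":{"type":"array","items":{"type":"array","items":{"type":"number"}}},"grip_force":{"type":"number"}},"required":["rows"]}

```bash
mkdir -p pics; ls; cat > h.py <<'E'
from station import *
import numpy as np, cv2
from scipy.spatial.transform import Rotation as R
def snap(n,f):
    o=get_obs(); im=get_image(n); cv2.imwrite('pics/'+f,im[:,:,::-1]); return o,im
E
python3 - <<'E'
from h import *
for n in ['scene','top','wrist']:
    snap(n,n+'0.png'); i=camera_info(n); print(n,{k:np.round(v,3).tolist() if not isinstance(v,str) else v for k,v in i.items()})
o=get_obs();print(o)
E
```

```text
pics
scene {'intrinsics': [[480.591, 0.0, 327.918], [0.0, 480.591, 235.113], [0.0, 0.0, 1.0]], 'dist': [-0.059, 0.0, 0.0, 0.0, 0.0], 'xyz': [1210.141, 309.365, 776.679], 'attitude': [46.273, 1.183, 113.083]}
top {'intrinsics': [[533.611, 0.0, 321.286], [0.0, 533.611, 234.221], [0.0, 0.0, 1.0]], 'dist': [-0.027, 0.0, 0.0, 0.0, 0.0], 'xyz': [352.527, 3.439, 1307.276], 'attitude': [8.545, 0.187, -90.334]}
wrist {'intrinsics': [[366.493, 0.0, 316.481], [0.0, 366.493, 248.829], [0.0, 0.0, 1.0]], 'dist': [0.018, 0.0, 0.0, 0.0, 0.0], 'T_tool_cam': [[1.0, -0.0, -0.0, 0.908], [-0.0, 0.321, -0.947, -142.021], [0.001, 0.947, 0.321, 81.628], [0.0, 0.0, 0.0, 1.0]]}
{'clock': 0.15, 'q': array([-61.77463129,  39.5229567 , -11.14745988,  89.73170162,
         9.01219471,  51.71040757, -12.3250801 ]), 'dq': array([ 0.07536121, -0.19609504,  0.02427914, -0.20486414, -0.15295893,
        0.03050186,  0.09141721]), 'tau': array([-9.50034373e-04, -5.39930856e+01, -1.26825582e+00, -1.58719414e+01,
        9.30350565e-03,  6.41642677e-03, -1.40500740e-05]), 'tool_pos': array([276.60097418, 559.89421701, 230.65784782]), 'ee_rot': array([-9.00047081e+01,  8.30912345e-02,  6.37154411e+01]), 'contact_force': array([-0.3730406 , -0.20966665, -0.58894341]), 'torque': array([-0.00049551,  0.00222819, -0.01539224]), 'opening': 85.41513533161383}
```

View pics/scene0.png

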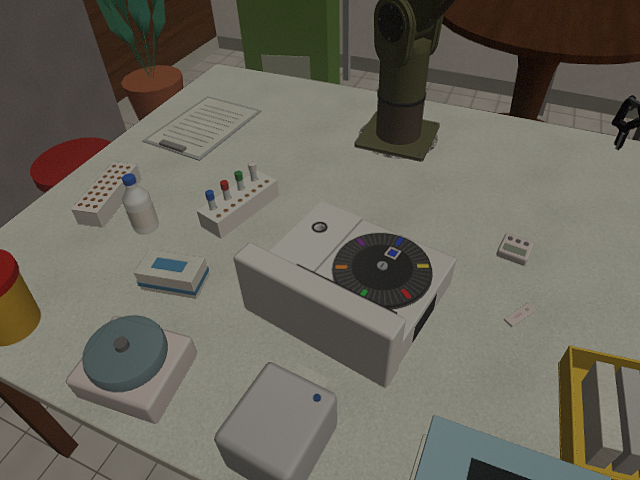

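View pics/top0.png

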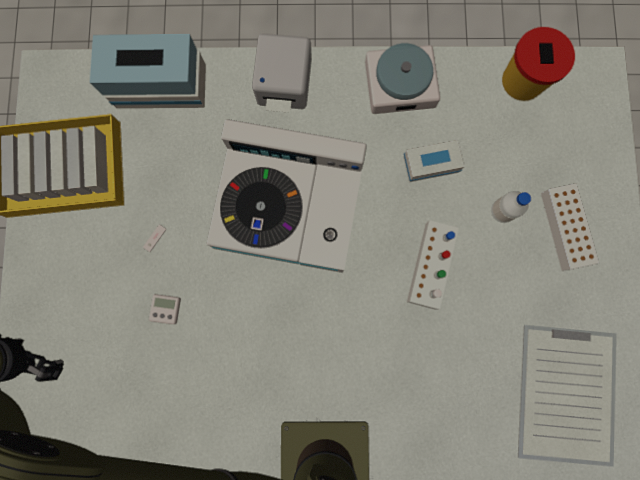

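View pics/wrist0.png

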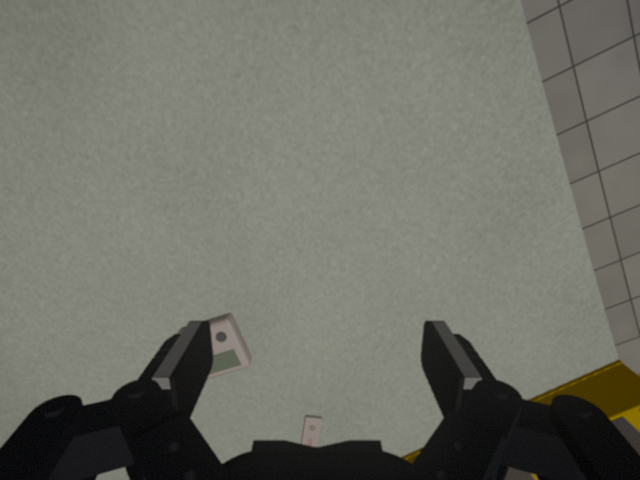

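Blue is in the window; green sits at the rear (top view ~265,173), about 180° away. The green tube is at ~(440,273), in the rack. Now I'll measure positions.

```bash
cat >> h.py <<'E'
def campose(n,o=None):
    i=camera_info(n)
    if n=='wrist':
        o=o or get_obs(); T=np.array(i['T_tool_cam']); Rt=R.from_euler('xyz',o['ee_rot'],degrees=True).as_matrix()
        return Rt@T[:3,:3], Rt@T[:3,3]+o['tool_pos'], np.array(i['intrinsics']),np.array(i['dist'])
    return R.from_euler('xyz',i['attitude'],degrees=True).as_matrix(),np.array(i['xyz']),np.array(i['intrinsics']),np.array(i['dist'])
def ray(n,rc,o=None):
    Rm,t,K,d=campose(n,o)
    p=cv2.undistortPoints(np.array([[[rc[1],rc[0]]]],float),K,d)[0,0]
    return t,Rm@np.array([p[0],-p[1],-1.0])
def at_z(n,rc,z,o=None):
    t,d=ray(n,rc,o); return t+d*(z-t[2])/d[2]
def proj(n,P,o=None):
    Rm,t,K,dd=campose(n,o); P=np.atleast_2d(P).astype(float)
    c=(P-t)@Rm; c=c*[1,-1,-1]
    return cv2.projectPoints(c,np.zeros(3),np.zeros(3),K,dd)[0][:,0]
def tri(obs):
    A=np.zeros((3,3));b=np.zeros(3)
    for t,d in obs:
        d=d/np.linalg.norm(d);M=np.eye(3)-np.outer(d,d);A+=M;b+=M@t
    x=np.linalg.solve(A,b); return x,[np.linalg.norm(np.cross(x-t,d/np.linalg.norm(d))) for t,d in obs]
E
python3 - <<'E'
from h import *
for q in ['hub','green_filter','window','shaft','tube_green','rack','reader','filter_wheel']:
    rr=[]
    for n in ['top','scene']:
        r=tip_of(n,q)
        for x in r[:2]: print(q,n,np.round(x['at'],1),round(x['score'],2))
        if r: rr.append(ray(n,r[0]['at']))
    if len(rr)==2: print('   tri',[np.round(v,1) for v in tri(rr)])
print(get_obs()['clock'])
E
```

```text
hub top [209.7 261.7] 0.82
hub scene [268.2 384. ] 0.96
   tri [array([594.6, 147.5,  83.4]), array([2.3, 2.3])]
green_filter top [190.  262.3] 0.86
green_filter scene [282.3 371.3] 0.8
   tri [array([641.5, 142. ,  89.6]), array([1.8, 1.8])]
window top [225.7 258. ] 0.57
window scene [253.7 393.9] 0.89
   tri [array([555.8, 154.9,  89.5]), array([2.2, 2.2])]
shaft top [229.9 330.8] 0.66
shaft top [258.6 438. ] 0.61
shaft scene [229.3 319.8] 0.96
shaft scene [202.1 246.5] 0.43
   tri [array([544.4, -12.3,  87.9]), array([3.6, 3.6])]
tube_green top [273.3 432.8] 0.48
tube_green scene [201.6 244.5] 0.7
tube_green scene [208.1 241.7] 0.43
   tri [array([ 448.4, -261.6,   13.1]), array([2.2, 2.2])]
rack top [238.6 444.7] 0.72
rack top [268.4 430.7] 0.56
rack scene [209.1 240.4] 0.71
   tri [array([ 516. , -259.5,   49.1]), array([29.9, 29.9])]
reader top [218.2 285.1] 0.63
reader scene [285.6 354.9] 0.65
reader scene [220.3 212.5] 0.29
   tri [array([590.5,  93.1,   2.6]), array([3.3, 3.3])]
filter_wheel top [226.  254.8] 0.7
filter_wheel scene [285.9 352.9] 0.38
   tri [array([585.1, 129.4,  15.3]), array([43.6, 43.6])]
0.95
```

```bash
python3 - <<'E'
from h import *
im=get_image('top')[:,:,::-1]
a=cv2.resize(im[110:280,195:375],None,fx=4.4,fy=3.5*1.0,interpolation=cv2.INTER_CUBIC) if 0 else cv2.resize(im[115:285,200:380],None,fx=3.5,fy=3.5,interpolation=cv2.INTER_CUBIC)
cv2.imwrite('pics/top_reader.png',a)
cv2.imwrite('pics/top_rack.png',cv2.resize(im[210:320,395:475],None,fx=5,fy=5,interpolation=cv2.INTER_CUBIC))
for q in ['tube_white','tube_red','tube_blue','tube_green']:
  for n in ['top','scene']:
    for x in regions_of(n,q)[:2]: print(q,n,np.round(x['at'],1),round(x['score'],2),x['region'].sum())
import station; print([a for a in dir(station) if not a.startswith('_')])
E
```

```text
tube_white top [290.5 435.2] 0.6 92
tube_white scene [170.  252.4] 0.63 126
tube_red top [256.1 443.2] 0.51 83
tube_red scene [190.2 226.3] 0.53 107
tube_red scene [253.9 390.2] 0.39 3307
tube_blue scene [197.1 210.3] 0.65 124
tube_green scene [180.3 241.6] 0.5 137
tube_green scene [254.8 391.2] 0.37 3489
['IKError', 'camera_info', 'get_image', 'get_obs', 'grip_depth', 'hand_in', 'regions_of', 'tip_of']
```

View pics/top_reader.png

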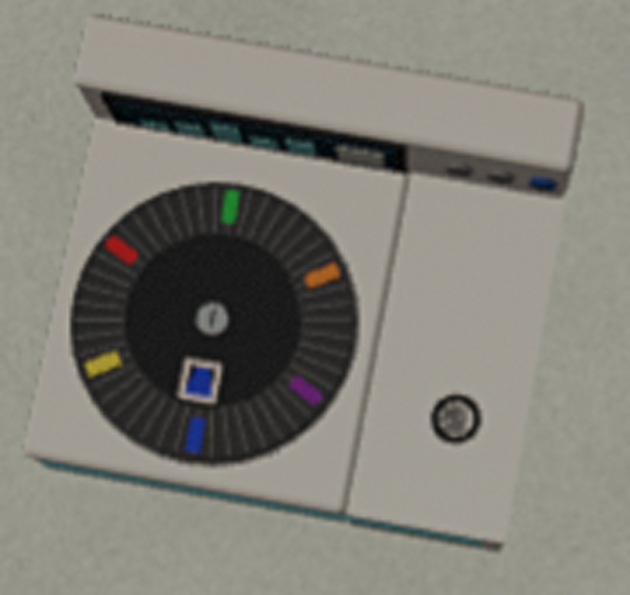

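View pics/top_rack.png

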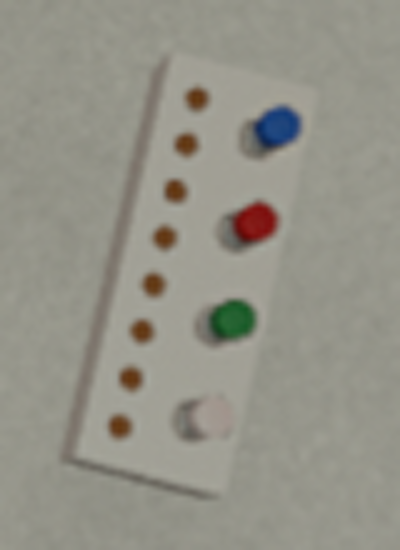

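```bash
python3 - <<'E'
from h import *
c=lambda x,y:(115+(y+.5)/3.5-.5,200+(x+.5)/3.5-.5)
g=lambda x,y:(210+(y+.5)/5-.5,395+(x+.5)/5-.5)
for nm,p,z in [('hub',(212,319),99),('shaft',(456,418),85),('win',(201,380),97),('cornL',(35,456),85),('cornR',(500,545),85),('greentick',(231,206),98),('bluetick',(196,435),98),('yellow',(102,363),98),('orange',(322,274),98),('red',(121,249),98),('purple',(306,390),98)]:
    P=at_z('top',c(*p),z);print(nm,np.round(P,1))
caps={}
for nm,p in [('blue',(280,126)),('red',(257,221)),('green',(234,319)),('white',(212,416))]:
    print(nm,np.round(at_z('top',g(*p),97),1))
a=at_z('top',c(35,456),85);b=at_z('top',c(500,545),85);d=b-a;print('yaw',np.degrees(np.arctan2(d[1],d[0]))+90, np.linalg.norm(d))
print(grip_depth if not callable(grip_depth) else grip_depth())
E
```

```text
hub [601.4 147.   99. ]
shaft [536.4 -13.7  85. ]
win [561. 154.  97.]
cornL [512.8 264.8  85. ]
cornR [452.1 -41.8  85. ]
greentick [678.4 135.4  98. ]
bluetick [524.3 156.7  98. ]
yellow [572.6 219.3  98. ]
orange [631.5  74.5  98. ]
red [649.5 208.3  98. ]
purple [553.7  84.8  98. ]
blue [ 531.2 -290.4   97. ]
red [ 487.4 -278.1   97. ]
green [ 442.7 -265.8   97. ]
white [ 399.  -254.2   97. ]
yaw -11.19475087804301 312.55677480716065
18.700000000000003
```

step_arm(
  rows=[
    [0,0,0.027,24,-24,0,0],
    [0,0,0.027,24,-24,0,0],
    [0,0,0.027,24,-24,0,0],
    [0,0,0.027,24,-24,0,0],
    [0,0,0.027,24,-24,0,0],
    [0,0,0.027,24,-24,0,0],
    [0,0,0.027,24,-24,0,0],
    [0,0,0.027,24,-24,0,0],
    [0,0,0.027,24,-24,0,0],
    [0,0,0.027,24,-24,0,0],
  ],
  grip_force=30,
)

```text
clock: 2.23
tool_pos: [517.9, 319.0, 231.4]
ee_rot: [-90.0, -0.0, 79.3]
contact_force: [-0.2, -0.4, 0.1]
opening: -0.4
```

step_arm(
  rows=[
    [0,0,0,24,-24,-5,0],
    [0,0,0,24,-24,-5,0],
    [0,0,0,24,-24,-10,0],
    [0,0,0,24,-23,-15,0],
    [0,0,0,0,0,-15,0],
    [0,0,0,0,0,0,0],
  ],
)

```text
clock: 2.73
tool_pos: [612.9, 221.0, 177.9]
ee_rot: [-89.8, 0.3, 78.9]
contact_force: [-0.7, 0.3, -0.0]
opening: 0.2
```

```bash
python3 - <<'E'
from h import *
o,im=snap('wrist','w1.png')
o2,_=snap('top','t1.png')
print(o['tool_pos'],o['ee_rot'],o['contact_force'])
E
```

```text
[612.90145684 220.97125652 177.93830217] [-89.80547186   0.27503956  78.88189738] [-0.74959961  0.3170646  -0.04238038]
```

View pics/w1.png

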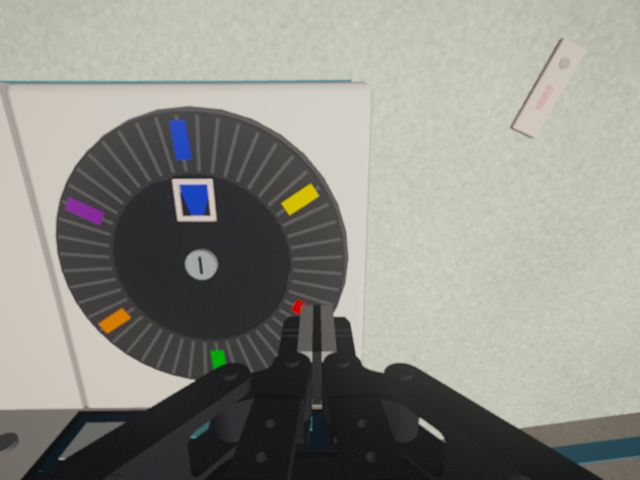

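View pics/t1.png

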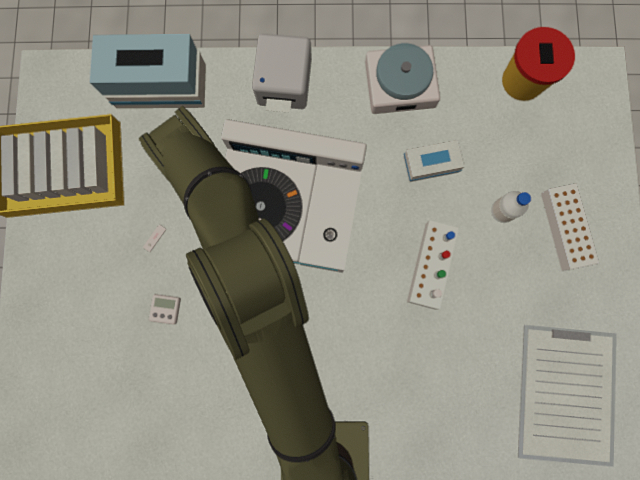

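Wrist view: hub screw at (201,264), blue tick (179,140), green tick (218,358), window (195,200). I'll refine the geometry from these.

```bash
cat > m.py <<'E'
from h import *
E
python3 - <<'E'
from h import *
o=get_obs()
for nm,(x,y),z in [('hub',(201,264),99),('win',(194.5,200.5),99),('blue',(180,140),98),('yellow',(300,200),98),('purple',(84,211),98),('orange',(115,321),98),('frontL',(20,85),85),('frontR',(345,84),85),('ringleft',(57,240),96),('ringright',(347,255),96),('ringtop',(190,108),96)]:
    print(nm,np.round(at_z('wrist',(y,x),z,o),1))
print(proj('wrist',o['tool_pos'],o))
E
```

```text
hub [603.  151.6  99. ]
win [561.8 159.6  99. ]
blue [525.9 161.5  98. ]
yellow [573.8 223.5  98. ]
purple [555.7  90.2  98. ]
orange [632.8  81.2  98. ]
frontL [479.   74.5  85. ]
frontR [513.2 262.7  85. ]
ringleft [570.7  64.7  96. ]
ringright [615.8 246.4  96. ]
ringtop [510.  171.8  96. ]
[[315.0535256  320.67278374]]
```

step_arm(
  rows=[
    [0,0,0,3,4,-20,0],
    [0,0,0,0,0,-20,0],
    [0,0,0,0,0,-14,0],
    [0,0,0,0,0,-8,0],
    [0,0,0,0,0,-4,0],
    [0,0,0,0,0,-3,0],
    [0,0,0,0,0,0,0],
  ],
)

```text
clock: 3.42
tool_pos: [615.9, 230.2, 112.9]
ee_rot: [-90.0, -0.0, 79.2]
contact_force: [-0.2, 0.2, -0.6]
opening: 0.3
```

step_arm(
  rows=[
    [0,0,0,0,-4,-2,0],
    [0,0,0,0,0,-2,0],
    [0,0,0,0,0,-2,0],
    [0,0,0,0,0,-1,0],
    [0,0,0,0,0,0,0],
  ],
)

```text
clock: 3.83
tool_pos: [615.7, 225.3, 105.2]
ee_rot: [-90.0, -0.0, 79.2]
contact_force: [-0.4, 0.0, -0.6]
opening: -0.1
```

step_arm(
  rows=[
    [0,0,0,0,0,-1,0],
    [0,0,0,0,0,-1,0],
    [0,0,0,0,0,0,0],
  ],
)

```text
clock: 4.08
tool_pos: [615.7, 225.4, 103.1]
ee_rot: [-90.0, 0.0, 79.2]
contact_force: [-1.0, 0.5, -1.0]
opening: 0.1
```

step_arm(
  rows=[
    [0,0,0,0,0,-1,0],
    [0,0,0,0,0,-1,0],
    [0,0,0,0,0,0,0],
  ],
)

```text
clock: 4.33
tool_pos: [615.6, 225.4, 101.0]
ee_rot: [-90.0, 0.0, 79.2]
contact_force: [-0.5, 0.2, -0.7]
opening: -0.4
```

step_arm(
  rows=[
    [0,0,0,0,0,-1,0],
    [0,0,0,0,0,0,0],
  ],
)

```text
clock: 4.5
tool_pos: [615.7, 225.4, 100.1]
ee_rot: [-90.0, 0.0, 79.2]
contact_force: [-0.8, 0.4, 0.1]
opening: -0.2
```

step_arm(
  rows=[
    [0,0,0,0,0,-1,0],
    [0,0,0,0,0,0,0],
  ],
)

```text
clock: 4.67
tool_pos: [615.7, 225.4, 99.1]
ee_rot: [-90.0, 0.0, 79.2]
contact_force: [-0.4, 0.0, -0.0]
opening: -0.1
```

step_arm(
  rows=[
    [0,0,0,0,0,-1,0],
    [0,0,0,0,0,0,0],
  ],
)

```text
clock: 4.83
tool_pos: [615.7, 225.4, 98.2]
ee_rot: [-90.0, 0.0, 79.2]
contact_force: [0.0, -0.7, -0.3]
opening: 0.2
```

step_arm(
  rows=[
    [0,0,0,0,0,-1,0],
    [0,0,0,0,0,0,0],
  ],
)

```text
clock: 5.0
tool_pos: [615.7, 225.3, 97.2]
ee_rot: [-90.0, 0.0, 79.2]
contact_force: [-0.8, -0.5, -0.2]
opening: -0.1
```

step_arm(
  rows=[
    [0,0,0,0,0,-1,0],
    [0,0,0,0,0,0,0],
  ],
)

```text
clock: 5.17
tool_pos: [615.7, 225.3, 96.1]
ee_rot: [-90.0, 0.0, 79.2]
contact_force: [-0.0, 0.7, 0.1]
opening: -0.1
```

step_arm(
  rows=[
    [0,0,0,0,0,-1,0],
    [0,0,0,0,0,0,0],
  ],
)

```text
clock: 5.33
tool_pos: [615.8, 225.5, 95.3]
ee_rot: [-90.0, -0.0, 79.2]
contact_force: [0.3, -0.1, 0.3]
opening: 0.0
```

step_arm(
  rows=[
    [0,0,0,0,0,-1,0],
    [0,0,0,0,0,0,0],
  ],
)

```text
clock: 5.5
tool_pos: [615.9, 225.5, 94.5]
ee_rot: [-90.0, -0.0, 79.2]
contact_force: [-0.3, 0.0, 3.1]
opening: -0.2
```

step_arm(
  rows=[
    [0,0,0,0,0,-0.5,0],
    [0,0,0,0,0,-0.5,0],
    [0,0,0,0,0,0,0],
  ],
)

```text
clock: 5.75
tool_pos: [616.0, 225.6, 93.6]
ee_rot: [-90.0, -0.0, 79.2]
contact_force: [-0.4, 0.0, 4.5]
opening: -0.1
```

step_arm(
  rows=[
    [0,0,0,0,0,-0.5,0],
    [0,0,0,0,0,-0.4,0],
    [0,0,0,0,0,0,0],
  ],
)

```text
clock: 6.0
tool_pos: [616.0, 225.6, 92.8]
ee_rot: [-90.0, -0.0, 79.2]
contact_force: [0.1, -0.5, 5.2]
opening: -0.1
```

step_arm(
  rows=[
    [0,0,0,0,0,0,0],
    [0,0,0,0,0,0,0],
  ],
)

```text
clock: 6.17
tool_pos: [616.0, 225.6, 92.8]
ee_rot: [-90.0, -0.0, 79.2]
contact_force: [-1.4, 0.7, 4.9]
opening: -0.0
```

step_arm(
  rows=[
    [0,0,0,0,0,-0.4,0],
    [0,0,0,0,0,0,0],
  ],
)

```text
clock: 6.33
tool_pos: [616.1, 225.7, 92.4]
ee_rot: [-90.0, -0.0, 79.2]
contact_force: [-1.4, 0.2, 6.0]
opening: 0.3
```

step_arm(
  rows=[
    [0,0,0,0,0,-0.5,0],
    [0,0,0,0,0,-0.3,0],
    [0,0,0,0,0,0,0],
  ],
)

```text
clock: 6.58
tool_pos: [616.1, 225.7, 91.9]
ee_rot: [-90.0, -0.0, 79.2]
contact_force: [-0.5, -0.2, 7.2]
opening: -0.1
```

```bash
python3 - <<'E'
from h import *
o,im=snap('wrist','w2.png'); print(o['contact_force'],o['tool_pos'],o['tau'])
E
```

```text
[-0.48521898 -0.2138212   7.15662588] [616.11021069 225.7208836   91.86215157] [ 1.65079124e-01 -5.53116632e+01 -2.25491881e+00 -1.16615573e+01
  1.28073441e-01 -2.93642962e-01  6.03278095e-03]
```

View pics/w2.png

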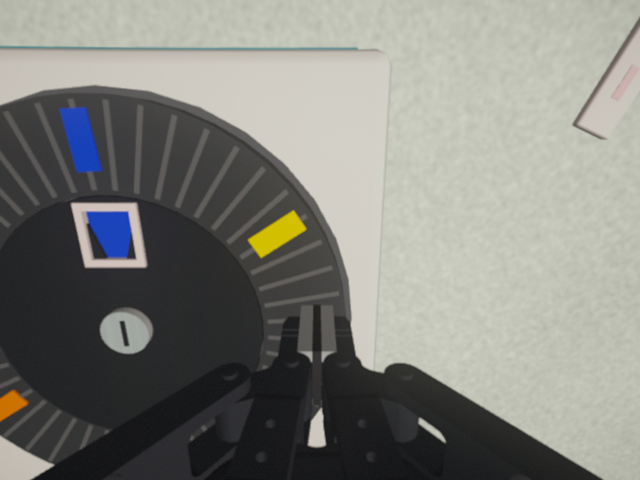

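```bash
python3 -c "
import numpy as np
for t in range(80,264,4):
    a,b=np.radians(t),np.radians(t+4);print(t,np.round([77.3*(np.cos(b)-np.cos(a)),77.3*(np.sin(b)-np.sin(a))],1).tolist(),end=' ')
"
```

```text
80 [-5.3, 0.8] 84 [-5.4, 0.4] 88 [-5.4, 0.0] 92 [-5.4, -0.4] 96 [-5.3, -0.8] 100 [-5.3, -1.1] 104 [-5.2, -1.5] 108 [-5.1, -1.8] 112 [-4.9, -2.2] 116 [-4.8, -2.5] 120 [-4.6, -2.9] 124 [-4.4, -3.2] 128 [-4.1, -3.5] 132 [-3.9, -3.7] 136 [-3.6, -4.0] 140 [-3.3, -4.3] 144 [-3.0, -4.5] 148 [-2.7, -4.7] 152 [-2.4, -4.8] 156 [-2.0, -5.0] 160 [-1.7, -5.1] 164 [-1.3, -5.2] 168 [-0.9, -5.3] 172 [-0.6, -5.4] 176 [-0.2, -5.4] 180 [0.2, -5.4] 184 [0.6, -5.4] 188 [0.9, -5.3] 192 [1.3, -5.2] 196 [1.7, -5.1] 200 [2.0, -5.0] 204 [2.4, -4.8] 208 [2.7, -4.7] 212 [3.0, -4.5] 216 [3.3, -4.3] 220 [3.6, -4.0] 224 [3.9, -3.7] 228 [4.1, -3.5] 232 [4.4, -3.2] 236 [4.6, -2.9] 240 [4.8, -2.5] 244 [4.9, -2.2] 248 [5.1, -1.8] 252 [5.2, -1.5] 256 [5.3, -1.1] 260 [5.3, -0.8]
```

step_arm(
  rows=[
    [0,0,0,0,0,-0.3,0],
    [0,0,0,0,0,-0.3,0],
    [0,0,0,0,0,0,0],
  ],
)

```text
clock: 6.88
tool_pos: [616.2, 225.7, 91.4]
ee_rot: [-90.1, -0.0, 79.2]
contact_force: [-0.5, -0.4, 7.9]
opening: 0.2
```

step_arm(
  rows=[
    [0,0,0,0,0,-0.4,0],
    [0,0,0,-5.3,0.8,0,0],
    [0,0,0,-5.4,0.4,0,0],
  ],
)

```text
clock: 7.13
tool_pos: [608.9, 226.7, 91.8]
ee_rot: [-90.4, -0.2, 79.1]
contact_force: [5.3, -0.7, 7.9]
opening: -0.2
```

step_arm(
  rows=[
    [0,0,0,-5.4,0,-0.2,0],
    [0,0,0,-5.4,-0.4,0,0],
    [0,0,0,-5.3,-0.8,0,0],
  ],
)

```text
clock: 7.38
tool_pos: [592.9, 226.5, 91.9]
ee_rot: [-90.4, -0.3, 79.2]
contact_force: [5.4, 1.3, 7.2]
opening: 0.1
```

```bash
python3 - <<'E'
from h import *
o,im=snap('wrist','w3.png'); print(o['contact_force'],o['tool_pos'])
E
```

```text
[5.35319418 1.2767346  7.22635708] [592.90822989 226.54815048  91.85243219]
```

View pics/w3.png

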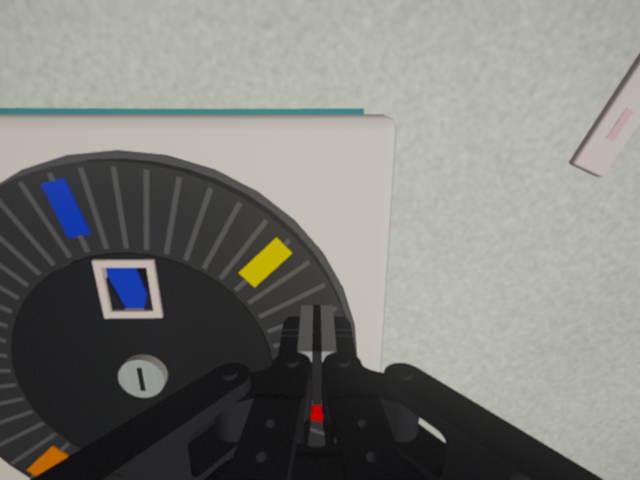

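```bash
cat >> h.py <<'E'
COL={'green':(np.array([60]),120),'blue':None}
RNG={'yellow':(24,34),'blue':(112,128),'green':(50,75),'orange':(10,20),'purple':(132,160),'red':(0,6)}
ANG={'green':0,'red':60,'yellow':120,'blue':180,'purple':240,'orange':300}
def ticks(im,cam,o,hub=None,zt=95,ex=None):
    """colour blobs, centre -> (pos at zt)"""
    hsv=cv2.cvtColor(im,cv2.COLOR_RGB2HSV); out=[]
    for c,(a,b) in RNG.items():
        m=((hsv[...,0]>=a)&(hsv[...,0]<=b)&(hsv[...,1]>150)&(hsv[...,2]>70)).astype(np.uint8)
        n,l,s,ce=cv2.connectedComponentsWithStats(m)
        for k in range(1,n):
            if s[k,4]<40: continue
            x0,y0,w,h=s[k,:4]
            if x0==0 or y0==0 or x0+w>=640 or y0+h>=480: continue
            P=at_z(cam,(ce[k][1],ce[k][0]),zt,o); out.append((c,ce[k],s[k,4],P))
    return out
def wheel(im,o,hub,cam='wrist',zt=95):
    for c,ce,a,P in ticks(im,cam,o,zt=zt):
        d=P[:2]-hub; r=np.linalg.norm(d); 
        print(c,np.round(ce),a,np.round(P[:2],1),'r',round(r,1),'green at',round((np.degrees(np.arctan2(d[1],d[0]))-ANG[c]+180)%360-180,1))
E
python3 - <<'E'
from h import *
hub=np.array([602.5,149.5])
for f,p in [('w2',[616.1,225.7,91.86]),('w3',[592.9,226.5,91.85])]:
    im=cv2.imread('pics/%s.png'%f)[:,:,::-1].copy()
    o={'tool_pos':np.array(p),'ee_rot':np.array([-90,0,79.2] if f=='w2' else [-90.4,-.3,79.2])}
    print(f); wheel(im,o,hub)
E
```

```text
w2
yellow [277. 234.] 1332 [573.5 218.5] r 74.9 green at -7.2
blue [ 81. 139.] 1685 [525.5 157.1] r 77.4 green at -5.6
blue [111. 232.] 1536 [560.5 155.1] r 42.4 green at -7.7
w3
yellow [265. 262.] 1240 [560.8 212.1] r 75.2 green at 3.6
blue [ 66. 207.] 1475 [524.9 143.1] r 77.9 green at 4.7
blue [128. 287.] 1156 [560.8 154.5] r 42.0 green at -6.9
orange [ 47. 461.] 615 [641.8  84.1] r 76.3 green at 1.0
red [317. 413.] 189 [639.8 218.4] r 78.4 green at 1.6
```

step_arm(
  rows=[
    [0,0,0,-5.3,-1.1,-0.6,0],
    [0,0,0,-5.2,-1.5,-0.5,0],
    [0,0,0,-5.1,-1.8,0,0],
  ],
)

```text
clock: 7.68
tool_pos: [577.6, 223.1, 91.0]
ee_rot: [-90.5, -0.4, 79.2]
contact_force: [4.6, 2.1, 8.6]
opening: 0.4
```

step_arm(
  rows=[
    [0,0,0,-4.9,-2.2,-0.3,0],
    [0,0,0,-4.8,-2.5,-0.3,0],
    [0,0,0,-4.6,-2.9,0,0],
  ],
)

```text
clock: 7.93
tool_pos: [563.3, 216.6, 90.6]
ee_rot: [-90.5, -0.5, 79.2]
contact_force: [3.5, 3.8, 10.6]
opening: -0.1
```

```bash
python3 - <<'E'
from h import *
o,im=snap('wrist','w4.png'); print(o['contact_force'],o['tool_pos'],o['clock']); wheel(im,o,np.array([602.5,149.5]))
E
```

```text
[ 3.5147484   3.83143169 10.562162  ] [563.26796009 216.61068851  90.57788196] 7.9333
yellow [256. 290.] 1153 [542.2 195.9] r 76.1 green at 22.4
blue [ 65. 295.] 1167 [529.5 119.4] r 79.0 green at 22.4
blue [167. 357.] 56 [565.8 150.1] r 36.7 green at -0.9
```

step_arm(
  rows=[
    [0,0,0,-4.4,-3.2,0,0],
    [0,0,0,-4.1,-3.5,0,0],
    [0,0,0,-3.9,-3.7,0,0],
  ],
)

```text
clock: 8.23
tool_pos: [550.4, 207.1, 90.5]
ee_rot: [-90.4, -0.5, 79.3]
contact_force: [2.5, 4.1, 10.3]
opening: 0.2
```

step_arm(
  rows=[
    [0,0,0,-3.6,-4.0,0,0],
    [0,0,0,-3.3,-4.3,0,0],
    [0,0,0,-3.0,-4.5,0,0],
  ],
)

```text
clock: 8.48
tool_pos: [539.9, 194.8, 90.4]
ee_rot: [-90.4, -0.5, 79.3]
contact_force: [1.8, 5.9, 10.9]
opening: 0.3
```

step_arm(
  rows=[
    [0,0,0,-2.7,-4.7,0.2,0],
    [0,0,0,-2.4,-4.8,0.2,0],
    [0,0,0,-2.0,-5.0,0,0],
  ],
)

```text
clock: 8.73
tool_pos: [531.9, 180.4, 90.5]
ee_rot: [-90.3, -0.5, 79.3]
contact_force: [-0.6, 5.3, 9.9]
opening: 0.1
```

step_arm(
  rows=[
    [0,0,0,-1.7,-5.1,0.2,0],
    [0,0,0,-1.3,-5.2,0,0],
    [0,0,0,-0.9,-5.3,0,0],
  ],
)

```text
clock: 8.98
tool_pos: [527.2, 164.5, 90.5]
ee_rot: [-90.2, -0.4, 79.4]
contact_force: [-1.4, 5.5, 11.1]
opening: -0.1
```

```bash
python3 - <<'E'
from h import *
o,im=snap('wrist','w5.png'); print(o['contact_force'],o['tool_pos'],o['clock']); wheel(im,o,np.array([602.5,149.5]))
E
```

```text
[-1.441907    5.46286769 11.07360345] [527.19624362 164.52639029  90.45929759] 8.9833
yellow [262. 329.] 1053 [524.4 141.8] r 78.5 green at 65.6
red [438. 364.] 573 [556.  214.4] r 79.8 green at 65.7
```

View pics/w5.png

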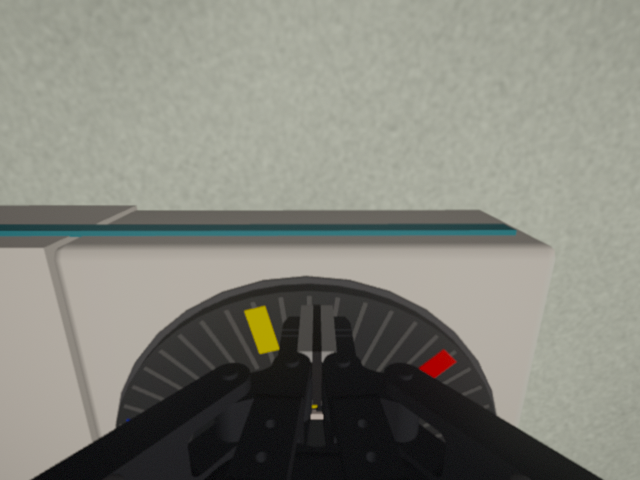

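step_arm(
  rows=[
    [0,0,0,-0.6,-5.4,0.3,0],
    [0,0,0,-0.2,-5.4,0.2,0],
    [0,0,0,0.2,-5.4,0,0],
  ],
)

```text
clock: 9.28
tool_pos: [526.0, 147.9, 90.7]
ee_rot: [-90.1, -0.4, 79.4]
contact_force: [-1.5, 5.4, 10.3]
opening: 0.2
```

step_arm(
  rows=[
    [0,0,0,0.6,-5.4,0,0],
    [0,0,0,0.9,-5.3,0,0],
    [0,0,0,1.3,-5.2,0,0],
  ],
)

```text
clock: 9.53
tool_pos: [528.3, 131.5, 90.5]
ee_rot: [-90.1, -0.3, 79.4]
contact_force: [-2.4, 5.2, 10.7]
opening: -0.4
```

step_arm(
  rows=[
    [0,0,0,1.7,-5.1,0.2,0],
    [0,0,0,2.0,-5.0,0.1,0],
    [0,0,0,2.4,-4.8,0,0],
  ],
)

```text
clock: 9.78
tool_pos: [534.0, 116.1, 90.7]
ee_rot: [-90.0, -0.2, 79.3]
contact_force: [-3.0, 4.6, 11.1]
opening: 0.0
```

step_arm(
  rows=[
    [0,0,0,2.7,-4.7,0,0],
    [0,0,0,3.0,-4.5,0,0],
    [0,0,0,3.3,-4.3,0,0],
  ],
)

```text
clock: 10.03
tool_pos: [542.7, 102.3, 90.6]
ee_rot: [-90.0, -0.2, 79.3]
contact_force: [-3.4, 4.4, 11.9]
opening: -0.2
```

step_arm(
  rows=[
    [0,0,0,3.6,-4.0,0.6,0],
    [0,0,0,3.9,-3.7,0.4,0],
    [0,0,0,4.1,-3.5,0,0],
  ],
)

```text
clock: 10.28
tool_pos: [553.8, 90.7, 91.4]
ee_rot: [-89.9, -0.2, 79.3]
contact_force: [-4.7, 4.3, 9.4]
opening: 0.3
```

```bash
python3 - <<'E'
from h import *
o,im=snap('wrist','w6.png'); print(o['contact_force'],o['tool_pos'],o['clock']); wheel(im,o,np.array([602.5,149.5]))
E
```

```text
[-4.68370502  4.26276923  9.40840374] [553.84884837  90.6913186   91.3773887 ] 10.2833
yellow [273. 348.] 244 [561.6  70.5] r 89.0 green at 122.6
green [605. 291.] 1171 [560.1 210.9] r 74.6 green at 124.6
orange [601. 435.] 802 [636.5 213. ] r 72.0 green at 121.8
red [433. 238.] 1286 [524.1 143.6] r 78.6 green at 124.3
red [459. 315.] 907 [560.6 151.5] r 42.0 green at 117.2
```

View pics/w6.png

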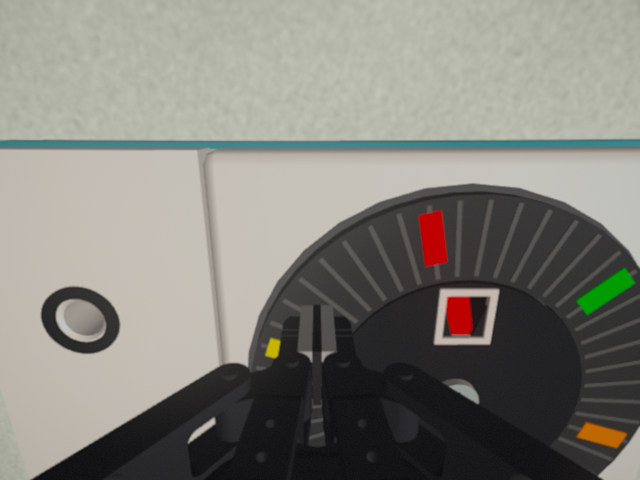

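step_arm(
  rows=[
    [0,0,0,4.4,-3.2,0,0],
    [0,0,0,4.6,-2.9,0,0],
    [0,0,0,4.8,-2.5,0,0],
  ],
)

```text
clock: 10.58
tool_pos: [567.1, 81.6, 91.2]
ee_rot: [-89.9, -0.1, 79.3]
contact_force: [-4.5, 2.7, 9.6]
opening: 0.1
```

step_arm(
  rows=[
    [0,0,0,4.9,-2.2,0.2,0],
    [0,0,0,5.1,-1.8,0,0],
    [0,0,0,5.2,-1.5,0,0],
  ],
)

```text
clock: 10.83
tool_pos: [581.9, 75.5, 91.3]
ee_rot: [-89.8, -0.0, 79.3]
contact_force: [-5.8, 1.6, 9.6]
opening: -0.2
```

step_arm(
  rows=[
    [0,0,0,5.3,-1.1,0.3,0],
    [0,0,0,5.3,-0.8,0,0],
  ],
)

```text
clock: 11.0
tool_pos: [592.4, 73.1, 91.5]
ee_rot: [-89.8, 0.0, 79.2]
contact_force: [-5.3, 0.4, 8.5]
opening: 0.0
```

```bash
python3 - <<'E'
from h import *
o,im=snap('wrist','w7.png'); print(o['contact_force'],o['tool_pos'],o['clock']); wheel(im,o,np.array([602.5,149.5]))
E
```

```text
[-5.2573636   0.41704332  8.5483947 ] [592.36223106  73.12433569  91.47472654] 11.0
green [594. 138.] 1689 [536.  185.9] r 75.8 green at 151.3
green [511. 223.] 830 [562.2 156.2] r 40.9 green at 170.6
purple [572. 429.] 716 [669.3 181.7] r 74.1 green at 145.8
red [381. 173.] 1486 [533.8 109.3] r 79.6 green at 150.3
```

step_arm(
  rows=[
    [0,0,0,5.4,-0.4,-0.2,0],
    [0,0,0,5.4,0.0,0,0],
    [0,0,0,5.4,0.4,0,0],
    [0,0,0,0,0,0,0],
  ],
)

```text
clock: 11.38
tool_pos: [609.7, 72.5, 91.3]
ee_rot: [-89.9, 0.0, 79.2]
contact_force: [-4.2, -0.2, 8.9]
opening: 0.0
```

```bash
python3 - <<'E'
from h import *
o,im=snap('wrist','w8.png'); print(o['contact_force'],o['tool_pos'],o['clock']); wheel(im,o,np.array([602.5,149.5]))
E
```

```text
[-4.18362832 -0.15324563  8.87206668] [609.72252542  72.51270233  91.34687785] 11.3833
blue [434. 431.] 92 [676.2 117.2] r 80.5 green at 156.3
green [561.  74.] 1977 [529.8 173.1] r 76.4 green at 162.0
green [505. 175.] 1799 [560.6 153.7] r 42.1 green at 174.3
purple [603. 382.] 834 [661.6 193.6] r 73.7 green at 156.7
red [347. 153.] 1552 [541.9  97.3] r 80.0 green at 160.7
```

View pics/w8.png

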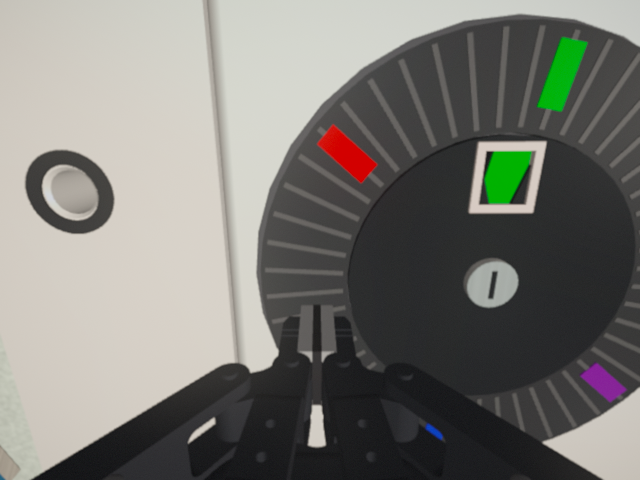

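```bash
cat >> h.py <<'E'
def rel(o,hubpx,winpx,tickpx,zt=94):
    h=at_z('wrist',hubpx[::-1],99,o)[:2];w=at_z('wrist',winpx[::-1],99,o)[:2];t=at_z('wrist',tickpx[::-1],zt,o)[:2]
    a=lambda v:np.degrees(np.arctan2(v[1],v[0]))%360
    print('hub',h,'win r',np.linalg.norm(w-h),'ang',a(w-h),'tick r',np.linalg.norm(t-h),a(t-h),'need',a(w-h)-a(t-h))
E
python3 - <<'E'
from h import *
o=get_obs(); rel(o,(492,283),(507.5,177),(561.5,74))
E
```

```text
hub [601.65748795 145.79036394] win r 41.76518775711469 ang 170.37803197924327 tick r 77.15340900366827 158.74403315722222 need 11.633998822021056
```

step_arm(
  rows=[
    [0,0,0,5.3,0.8,-0.2,0],
    [0,0,0,5.3,1.2,0,0],
    [0,0,0,0,0,0,0],
  ],
)

```text
clock: 11.68
tool_pos: [620.3, 74.2, 91.2]
ee_rot: [-89.9, 0.1, 79.2]
contact_force: [-4.2, -1.6, 10.3]
opening: 0.2
```

```bash
python3 - <<'E'
from h import *
o,im=snap('wrist','w9.png'); print(o['contact_force'],o['tool_pos'],o['clock']); wheel(im,o,np.array([602.5,149.5]))
E
```

```text
[-4.16474953 -1.63469374 10.30902124] [620.29293999  74.1559605   91.21233032] 11.6833
green [499. 146.] 2090 [560.3 153.5] r 42.4 green at 174.6
red [322. 145.] 1589 [547.9  90.8] r 80.1 green at 167.1
```

View pics/w9.png

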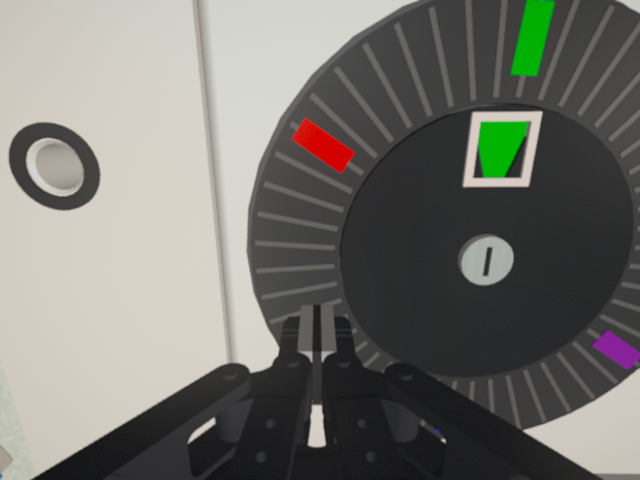

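step_arm(
  rows=[
    [0,0,0,0,0,3,0],
    [0,0,0,0,0,12,0],
    [0,0,0,0,0,30,0],
    [0,0,0,0,0,35,0],
    [0,0,0,7,25,15,0],
    [0,0,0,7,25,0,0],
    [0,0,0,6,22,0,0],
    [0,0,0,0,0,0,0],
    [0,0,0,0,0,0,0],
  ],
)

```text
clock: 12.48
tool_pos: [640.9, 148.4, 186.0]
ee_rot: [-90.0, -0.1, 79.4]
contact_force: [0.3, -0.6, 0.7]
opening: -0.2
```

```bash
python3 - <<'E'
from h import *
o,im=snap('wrist','w10.png'); print(o['contact_force'],o['tool_pos'],o['clock']); wheel(im,o,np.array([602.5,149.5]))
E
```

```text
[ 0.34758171 -0.64617814  0.73248132] [640.85228662 148.38433226 185.9969577 ] 12.4833
yellow [197. 248.] 485 [623.6  71.1] r 81.2 green at 165.1
blue [295. 304.] 296 [676.5 127. ] r 77.3 green at 163.1
green [309.  62.] 701 [527.4 166.2] r 76.9 green at 167.5
green [300. 127.] 793 [561.  154.3] r 41.8 green at 173.4
orange [415. 142.] 612 [582.2 221.4] r 74.7 green at 165.8
purple [397. 261.] 380 [657.3 201.6] r 75.6 green at 163.6
red [193. 125.] 632 [548.1  91. ] r 79.9 green at 167.1
```

View pics/w10.png

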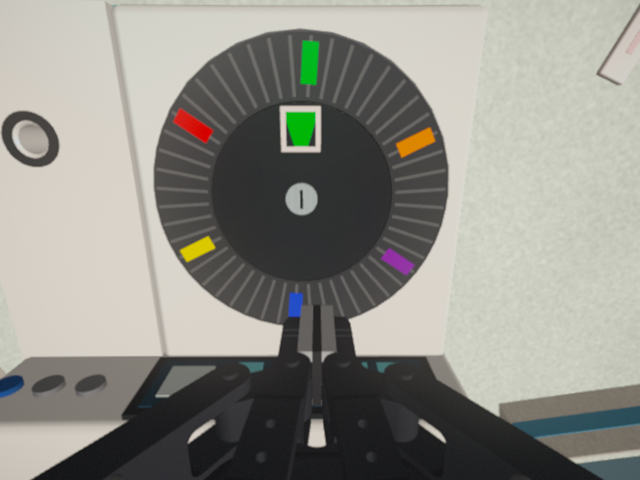

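```bash
python3 - <<'E'
from h import *
o=get_obs(); rel(o,(301.5,199),(300.5,129),(309.3,62.3)); rel(o,(301.5,199),(300.5,129),(309.3,62.3),96)
# fit centre from all ticks (opposites)
im=cv2.imread('pics/w10.png')[:,:,::-1].copy()
for z in (94,):
  P={c:p[:2] for c,ce,a,p in ticks(im,'wrist',o,zt=z) if not(c=='green' and ce[1]>100)}
  from scipy.optimize import least_squares
  cs=[c for c in P if c!='blue']
  f=lambda v:np.concatenate([v[:2]+v[3]*np.array([np.cos(np.radians(v[2]+ANG[c])),np.sin(np.radians(v[2]+ANG[c]))])-P[c] for c in cs])
  s=least_squares(f,[602,149,166,76]);print(z,s.x,np.abs(s.fun).max())
im=cv2.imread('pics/w10.png');cv2.imwrite('pics/w10c.png',cv2.resize(im[20:230,230:380],None,fx=4,fy=2.85*1.0) if 0 else cv2.resize(im[20:220,200:400],None,fx=3,fy=3,interpolation=cv2.INTER_CUBIC))
E
```

```text
hub [602.83101099 144.31429742] win r 41.79140320270266 ang 169.28973516018337 tick r 78.00994249568811 165.33672543368436 need 3.9530097264990047
hub [602.83101099 144.31429742] win r 41.79140320270266 ang 169.28973516018337 tick r 77.72693417064046 165.29542739475988 need 3.9943077654234855
94 [602.81991489 143.8946822  165.25692497  78.08833534] 0.26430399802677584
```

View pics/w10c.png

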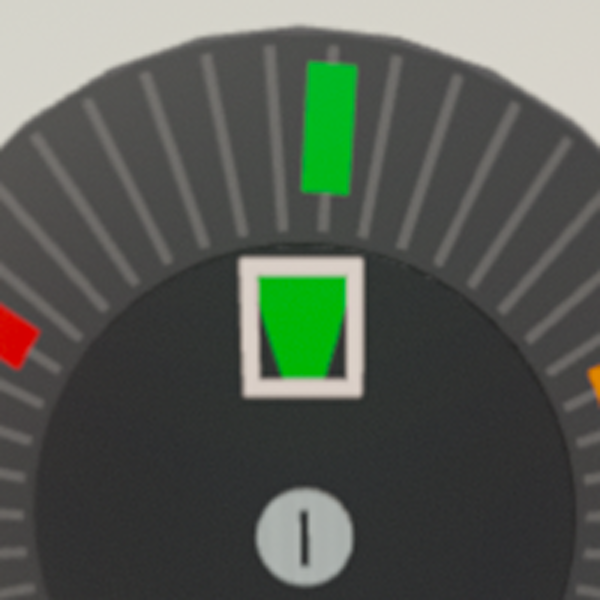

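```bash
python3 - <<'E'
import cv2,numpy as np
o=[]
for f,(x,y) in {'w1':(195,200),'w2':(110,234),'w3':(128,288),'w6':(466,316),'w8':(507,177),'w9':(502,149)}.items():
    im=cv2.imread('pics/%s.png'%f); o.append(cv2.resize(im[y-40:y+40,x-40:x+40],(260,260),interpolation=cv2.INTER_CUBIC))
cv2.imwrite('pics/cmp.png',np.vstack([np.hstack(o[:3]),np.hstack(o[3:])]))
E
```

```text
(no output)
```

View pics/cmp.png

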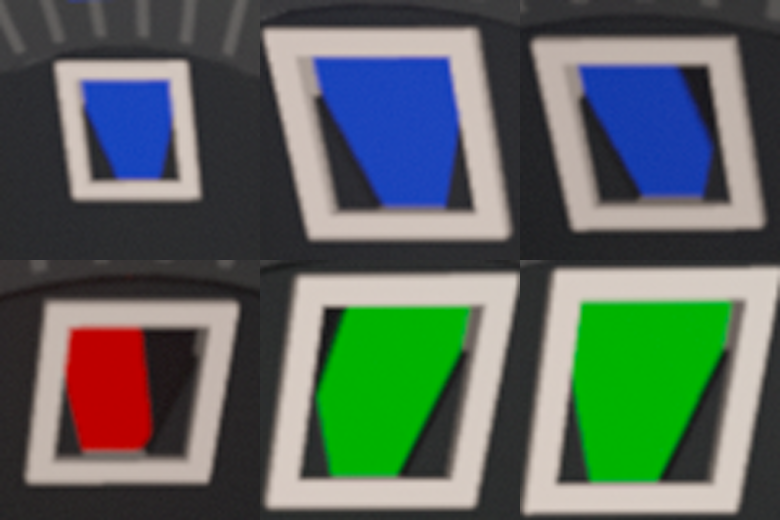

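Seen in the crop, the dark wedges in the window are fixed to the cover, since they stay put while the filter moves. So I go by the ticks: green is still ~3.5–4° short. I'll make a small nudge from the front-right of the ring.

step_arm(
  rows=[
    [0,0,0,-31,-18,0,0],
    [0,0,0,-31,-18,-10,0],
    [0,0,0,-31,-19,-30,0],
    [0,0,0,0,0,-30,0],
    [0,0,0,0,0,-10,0],
    [0,0,0,0,0,-5,0],
    [0,0,0,0,0,-3,0],
    [0,0,0,0,0,-1,0],
    [0,0,0,0,0,0,0],
  ],
)

```text
clock: 13.28
tool_pos: [553.2, 94.4, 101.1]
ee_rot: [-90.1, -0.1, 79.2]
contact_force: [-0.5, -0.2, -0.3]
opening: 0.2
```

step_arm(
  rows=[
    [0,0,0,-3,-3,-2,0],
    [0,0,0,0,0,-2,0],
    [0,0,0,0,0,-1,0],
    [0,0,0,0,0,-1,0],
    [0,0,0,0,0,0,0],
  ],
)

```text
clock: 13.7
tool_pos: [548.8, 90.5, 94.4]
ee_rot: [-90.0, 0.0, 79.2]
contact_force: [-0.0, -1.0, 2.2]
opening: 0.2
```

step_arm(
  rows=[
    [0,0,0,0,0,-1,0],
    [0,0,0,0,0,-1,0],
    [0,0,0,0,0,0,0],
  ],
)

```text
clock: 13.95
tool_pos: [548.7, 90.3, 92.5]
ee_rot: [-90.0, 0.0, 79.2]
contact_force: [-0.4, -0.9, 4.9]
opening: 0.0
```

step_arm(
  rows=[
    [0,0,0,0,0,-1,0],
    [0,0,0,0,0,-0.8,0],
    [0,0,0,0,0,0,0],
  ],
)

```text
clock: 14.2
tool_pos: [548.7, 90.3, 91.0]
ee_rot: [-90.0, 0.0, 79.2]
contact_force: [-1.8, -1.5, 8.7]
opening: -0.1
```

step_arm(
  rows=[
    [0,0,0,0,0,-0.4,0],
    [0,0,0,0,0,0,0],
  ],
)

```text
clock: 14.37
tool_pos: [548.7, 90.2, 90.8]
ee_rot: [-90.0, 0.0, 79.2]
contact_force: [-2.7, -2.2, 9.8]
opening: -0.5
```

```bash
python3 - <<'E'
from h import *
o,im=snap('wrist','w11.png'); print(o['contact_force'],o['tool_pos'],o['clock']); wheel(im,o,np.array([602.5,146]),zt=94)
E
```

```text
[-2.66630317 -2.22598992  9.7749765 ] [548.72909028  90.24711993  90.77447469] 14.3667
green [491. 245.] 1278 [526.5 165.5] r 78.4 green at 165.6
green [466. 325.] 1145 [560.8 153.8] r 42.5 green at 169.4
red [297. 310.] 94 [540.6  84.2] r 87.5 green at 164.9
```

step_arm(
  rows=[
    [0,0,0,2.1,-2.1,0,0],
    [0,0,0,2.1,-2.1,0,0],
    [0,0,0,0,0,0,0],
  ],
)

```text
clock: 14.67
tool_pos: [552.1, 87.4, 90.7]
ee_rot: [-89.9, -0.1, 79.2]
contact_force: [-4.6, 1.4, 8.7]
opening: -0.1
```

```bash
python3 - <<'E'
from h import *
o,im=snap('wrist','w12.png'); print(o['contact_force'],o['tool_pos'],o['clock']); wheel(im,o,np.array([602.5,146]),zt=94)
E
```

```text
[-4.6379631   1.37152405  8.65570713] [552.07445178  87.4288643   90.67058495] 14.6667
green [489. 236.] 1304 [525.8 162.3] r 78.4 green at 168.0
green [472. 317.] 1153 [560.7 153.8] r 42.5 green at 169.5
purple [589. 464.] 431 [652.8 204.7] r 77.3 green at 169.4
red [298. 309.] 120 [543.3  81.8] r 87.3 green at 167.3
```

View pics/w12.png

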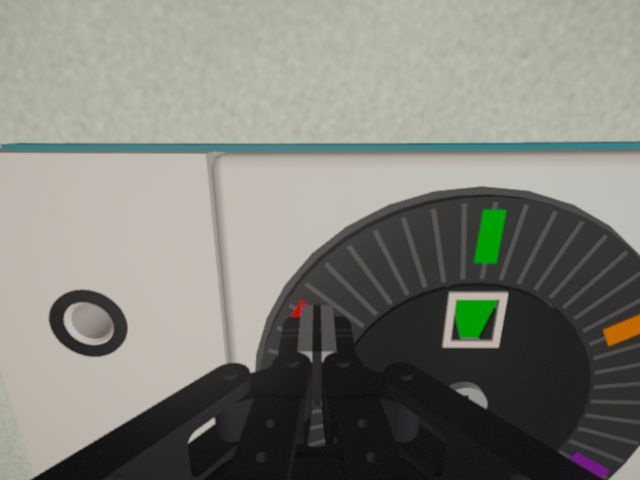

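step_arm(
  rows=[
    [0,0,0,1.2,-1.2,0,0],
    [0,0,0,0,0,0,0],
    [0,0,0,0,0,4,0],
    [0,0,0,0,0,15,0],
    [0,0,0,0,0,35,0],
    [0,0,0,20,14,35,0],
    [0,0,0,30,20,10,0],
    [0,0,0,30,20,0,0],
    [0,0,0,0,0,0,0],
    [0,0,0,0,0,0,0],
  ],
)

```text
clock: 15.55
tool_pos: [634.4, 140.9, 187.9]
ee_rot: [-90.0, -0.1, 79.3]
contact_force: [-0.3, -0.8, -1.4]
opening: -0.0
```

```bash
python3 - <<'E'
from h import *
o,im=snap('wrist','w13.png'); print(o['contact_force'],o['tool_pos'],o['clock'])
from scipy.optimize import least_squares
P={c:p[:2] for c,ce,a,p in ticks(im,'wrist',o,zt=94) if not(c=='green' and a>0 and np.hypot(*(p[:2]-[602,146]))<60)}
cs=[c for c in P if c!='blue']; print(cs)
f=lambda v:np.concatenate([v[:2]+v[3]*np.array([np.cos(np.radians(v[2]+ANG[c])),np.sin(np.radians(v[2]+ANG[c]))])-P[c] for c in cs])
s=least_squares(f,[602,146,168,76]);print(s.x,np.abs(s.fun).max())
hsv=cv2.cvtColor(im,cv2.COLOR_RGB2HSV)
cv2.imwrite('pics/w13c.png',cv2.resize(im[20:220,200:400,::-1],None,fx=3,fy=3,interpolation=cv2.INTER_CUBIC))
E
```

```text
[-0.34482026 -0.76809346 -1.42651741] [634.41333508 140.8581699  187.87868125] 15.55
['yellow', 'green', 'orange', 'purple', 'red']
[603.00958903 146.30671405 168.54482958  78.20058233] 0.2506461053944804
```

View pics/w13c.png

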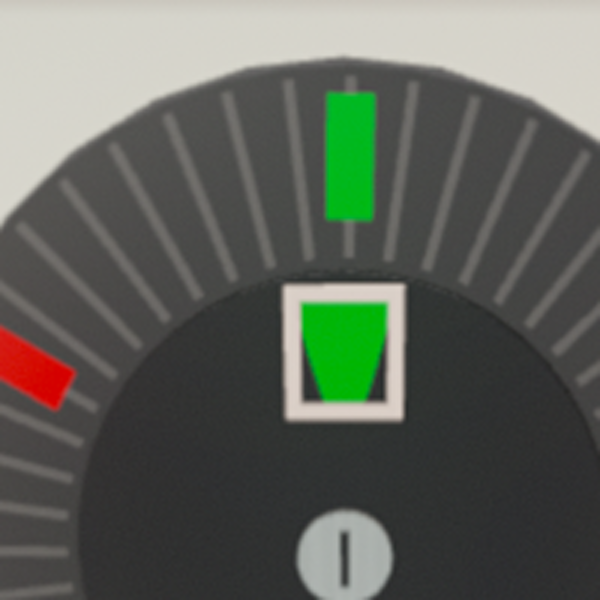

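Aligned: the tick is ~0.8° (≈0.6 mm) from the window axis, and the hand is off the wheel. Next I look at the shaft from above, then the tube.

step_arm(
  rows=[
    [0,0,0,-13,-39,0,0.55],
    [0,0,0,-13,-39,0,0.55],
    [0,0,0,-14,-39,0,0.55],
    [0,0,0,-14,-38,0,0.55],
    [0,0,0,0,0,0,0.55],
    [0,0,0,0,0,0,0.55],
  ],
)

```text
clock: 16.1
tool_pos: [577.0, -21.2, 187.7]
ee_rot: [-89.8, 0.2, 78.8]
contact_force: [0.5, 1.4, 0.1]
opening: 47.1
```

```bash
python3 - <<'E'
from h import *
o,im=snap('wrist','w14.png'); print(o['contact_force'],o['tool_pos'],o['ee_rot'],o['clock'],o['opening'])
r=tip_of('wrist','shaft'); print([(x['at'],x['score'],at_z('wrist',x['at'],85,o)) for x in r[:2]])
E
```

```text
[0.49925935 1.4470922  0.13034136] [577.00036238 -21.19522104 187.67630848] [-89.84017115   0.20984927  78.79458299] 16.1 47.09693144072817
[([187.9, 315.1], 0.57, array([536.08029626, -13.77560131,  85.        ])), ([210.7, 437.1], 0.24, array([567.3307536 ,  64.47311301,  85.        ]))]
```

View pics/w14.png

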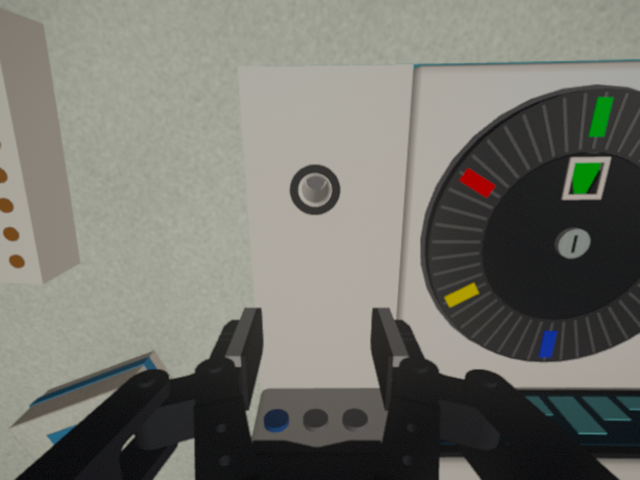

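step_arm(
  rows=[
    [0,0,-0.01,-14,-36,0,0.55],
    [0,0,-0.01,-14,-36,0,0.55],
    [0,0,-0.01,-14,-36,0,0.55],
    [0,0,-0.01,-14,-36,0,0.55],
    [0,0,-0.01,-14,-36,0,0.55],
    [0,0,-0.01,-14,-36,0,0.55],
    [0,0,-0.015,-14,-36,0,0.55],
    [0,0,0,0,0,0,0.55],
    [0,0,0,0,0,0,0.55],
  ],
)

```text
clock: 16.95
tool_pos: [480.8, -269.7, 187.9]
ee_rot: [-90.0, 0.0, 74.7]
contact_force: [0.0, 0.9, 0.2]
opening: 47.1
```

```bash
python3 - <<'E'
from h import *
o,im=snap('wrist','w15.png'); print(o['contact_force'],o['tool_pos'],o['ee_rot'],o['clock'],o['opening'])
for c,ce,a,P in ticks(im,'wrist',o,zt=97): print(c,ce,a,P)
E
```

```text
[0.02058954 0.92259857 0.15849907] [ 480.8205939  -269.66349935  187.92860807] [-8.99684121e+01  2.71584682e-02  7.46874243e+01] 16.95 47.08303274528816
green [302.72623574 199.64828897] 526 [ 444.13889891 -268.06822239   97.        ]
orange [349.7247191  107.45505618] 178 [ 398.5427315  -226.05122777   97.        ]
orange [348.87341772 141.34810127] 158 [ 417.08653511 -231.05438739   97.        ]
orange [348.17142857 173.10714286] 140 [ 435.51098817 -235.96865304   97.        ]
orange [347.25     203.296875] 128 [ 453.97619346 -241.06816389   97.        ]
orange [346.87068966 231.95689655] 116 [ 472.54941973 -245.86262412   97.        ]
orange [346.02702703 259.03603604] 111 [ 490.93020388 -250.95119957   97.        ]
orange [345.42574257 284.82178218] 101 [ 509.3496083 -255.908995    97.       ]
orange [344.88888889 309.5       ] 90 [ 527.84097669 -260.8614986    97.        ]
orange [ 21.28205128 404.17948718] 78 [ 540.59902904 -521.09865037   97.        ]
orange [ 37.94666667 421.73333333] 75 [ 559.30709176 -517.24787058   97.        ]
orange [ 20.11111111 429.77777778] 72 [ 562.61778252 -534.3164696    97.        ]
orange [ 53.63076923 438.50769231] 65 [ 577.81149989 -513.56436905   97.        ]
orange [ 36.30769231 446.66153846] 65 [ 581.53225304 -530.6102377    97.        ]
orange [ 19.  454.5] 68 [ 585.00278513 -547.69620398   97.        ]
red [304.41267123 263.44006849] 584 [ 486.57397874 -279.02396052   97.        ]
```

View pics/w15.png

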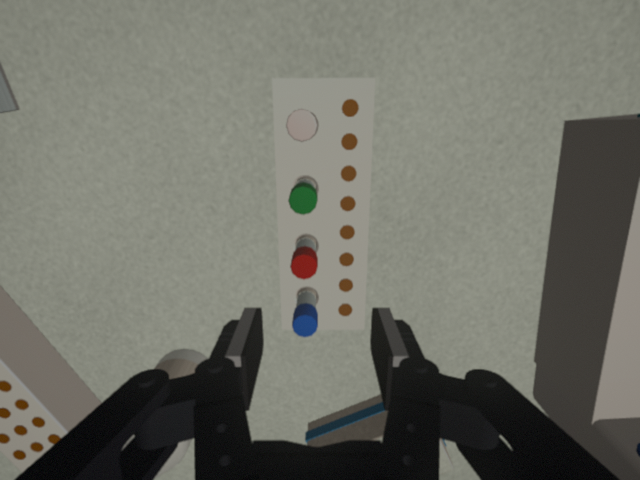

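step_arm(
  rows=[
    [0,0,0,-19,1,0,0.55],
    [0,0,0,-18,2,0,0.55],
    [0,0,0,0,0,-25,0.55],
    [0,0,0,0,0,-30,0.55],
    [0,0,0,0,0,-20,0.55],
    [0,0,0,0,0,-10,0.55],
    [0,0,0,0,0,0,0.55],
    [0,0,0,0,0,0,0.55],
  ],
)

```text
clock: 17.67
tool_pos: [445.7, -263.6, 103.5]
ee_rot: [-90.0, -0.1, 75.1]
contact_force: [1.0, 0.1, 0.5]
opening: 47.2
```

```bash
python3 - <<'E'
from h import *
o,im=snap('wrist','w16.png'); print(o['contact_force'],o['tool_pos'],o['ee_rot'],o['clock'],o['opening'])
E
```

```text
[1.04353847 0.09750132 0.47390129] [ 445.69704772 -263.56688548  103.45039036] [-9.00052630e+01 -5.48533521e-02  7.50508204e+01] 17.6667 47.164360665243876
```

View pics/w16.png

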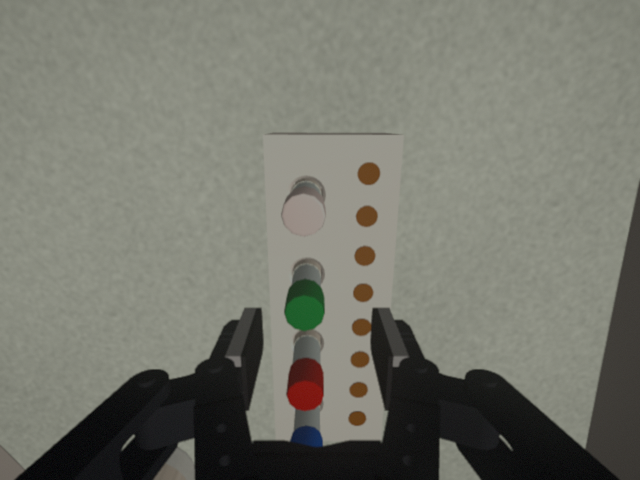

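```bash
python3 - <<'E'
from h import *
o=get_obs(); print(at_z('wrist',(309,304),97,o), proj('wrist',[443.5,-267,97],o), proj('wrist',o['tool_pos'],o))
print(proj('wrist',[[443.5,-267,97],[444.1,-268.1,97]],o))
E
```

```text
[ 442.76655733 -268.48928056   97.        ] [[307.58678165 309.63503837]] [[314.82879196 320.77703064]]
[[307.58678165 309.63503837]
 [305.60931342 311.33028133]]
```

step_arm(
  rows=[
    [0,0,0,-2.7,-4.4,0,0.55],
    [0,0,0,0,0,-12,0.55],
    [0,0,0,0,0,-12,0.55],
    [0,0,0,0,0,-8,0.55],
    [0,0,0,0,0,-3,0.55],
    [0,0,0,0,0,0,0.55],
    [0,0,0,0,0,0,0.55],
  ],
)

```text
clock: 18.3
tool_pos: [442.1, -269.7, 68.7]
ee_rot: [-90.0, 0.0, 74.9]
contact_force: [-0.5, 0.1, 0.2]
opening: 47.4
```

```bash
python3 - <<'E'
from h import *
o,im=snap('wrist','w17.png'); print(o['contact_force'],o['tool_pos'],o['ee_rot'],o['clock'],o['opening'])
E
```

```text
[-0.53483681  0.12680522  0.1613358 ] [ 442.14513946 -269.70980564   68.71697896] [-9.00339754e+01  3.39102077e-03  7.48851299e+01] 18.3 47.379590359117046
```

View pics/w17.png

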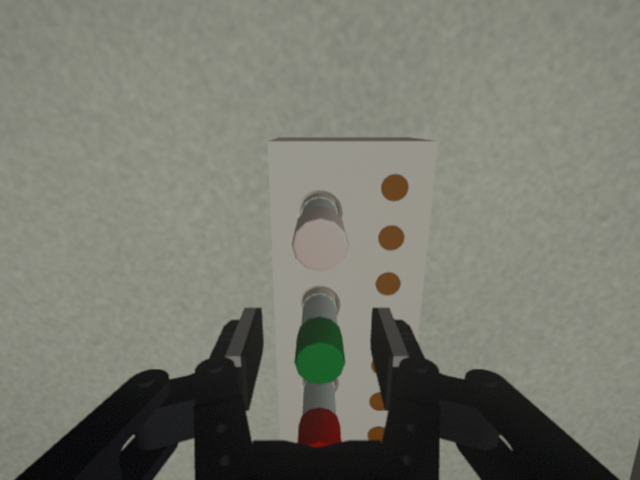

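step_arm(
  rows=[
    [0,0,0,0.3,1,0,0.4],
    [0,0,0,0,0,0,0.3],
    [0,0,0,0,0,0,0.1],
    [0,0,0,0,0,0,0],
    [0,0,0,0,0,0,0],
    [0,0,0,0,0,0,0],
  ],
  grip_force=30,
)

```text
clock: 18.85
tool_pos: [442.6, -268.6, 68.7]
ee_rot: [-90.1, -0.0, 74.9]
contact_force: [-0.5, -0.2, 5.3]
opening: 17.9
```

step_arm(
  rows=[
    [0,0,0,0,0,2,0],
    [0,0,0,0,0,5,0],
    [0,0,0,0,0,10,0],
    [0,0,0,0,0,15,0],
    [0,0,0,0,0,20,0],
    [0,0,0,0,0,25,0],
    [0,0,0,0,0,25,0],
    [0,0,0,0,0,15,0],
    [0,0,0,0,0,0,0],
  ],
)

```text
clock: 19.6
tool_pos: [444.0, -269.4, 189.0]
ee_rot: [-90.4, 0.1, 74.9]
contact_force: [-0.3, 0.0, 0.3]
opening: 18.1
```

```bash
python3 - <<'E'
from h import *
o,im=snap('wrist','w18.png'); snap('scene','s18.png');print(o['contact_force'],o['tool_pos'],o['ee_rot'],o['clock'],o['opening'])
E
```

```text
[-0.30528946  0.04770428  0.30748381] [ 443.96436157 -269.39446583  189.00436403] [-9.03645695e+01  7.03183878e-02  7.48622251e+01] 19.6 18.126154633927474
```

View pics/w18.png

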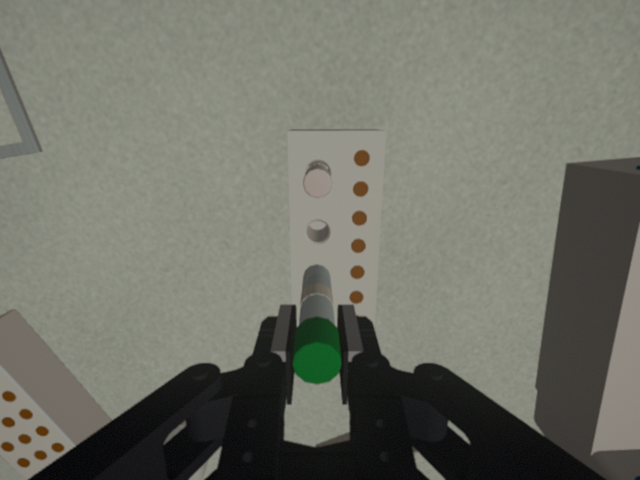

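View pics/s18.png

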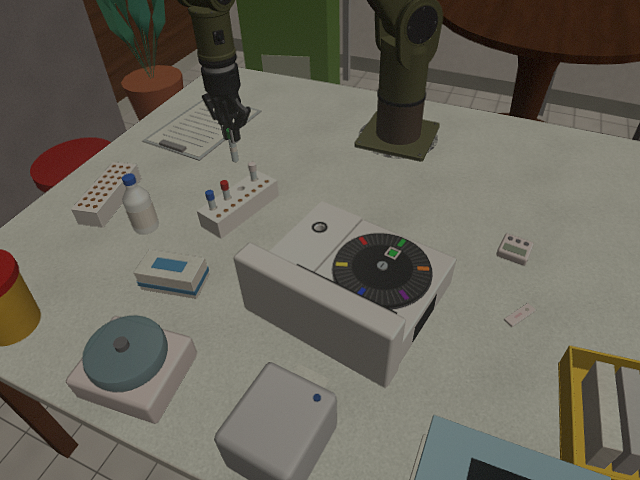

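```bash
python3 - <<'E'
from h import *
o=get_obs(); Rt=R.from_euler('xyz',o['ee_rot'],degrees=True).as_matrix()
im=cv2.imread('pics/w18.png')[:,:,::-1].copy()
p=tip_of('wrist','tube_green');print([(x['at'],x['score']) for x in p[:2]])
z=o['tool_pos'][2]+28.5
for px in [(317,360),(317,362)]:
    P=at_z('wrist',px[::-1],z,o); print(px,P,'tool',Rt.T@(P-o['tool_pos']))
# predicted outlines if tube axis at tool z offset dz
for dz in (-2,0,2):
    b=o['tool_pos']+Rt@np.array([0,-28.3+85,dz]); ang=np.linspace(0,2*np.pi,60)
    for nm,y,rad in (('top',-28.3,9.5),('capbot',-8.3,9.5),('bot',56.7,8)):
        C=np.array([o['tool_pos']+Rt@np.array([rad*np.cos(a),y,dz+rad*np.sin(a)]) for a in ang]); q=proj('wrist',C,o)
        print(dz,nm,'cols',q[:,0].min().round(1),q[:,0].max().round(1),'rows',q[:,1].min().round(1),q[:,1].max().round(1))
cv2.imwrite('pics/w18c.png',cv2.resize(im[250:400,260:380,::-1],None,fx=4,fy=4,interpolation=cv2.INTER_CUBIC))
E
```

```text
[([273.9, 316.1], 0.68)]
(317, 360) [ 442.11846398 -267.84331733  214.54418079] tool [  0.91082357 -28.50067858   0.22901841]
(317, 362) [ 442.94512679 -268.06604956  214.54418079] tool [  0.91164366 -28.49974249  -0.6271238 ]
-2 top cols 288.6 340.4 rows 342.4 386.4
-2 capbot cols 292.0 337.5 rows 314.9 354.5
-2 bot cols 301.6 328.9 rows 262.0 287.2
0 top cols 288.4 340.6 rows 337.5 381.9
0 capbot cols 291.9 337.5 rows 310.5 350.5
0 bot cols 301.6 328.9 rows 258.7 284.1
2 top cols 288.3 340.7 rows 332.6 377.4
2 capbot cols 291.8 337.6 rows 306.1 346.4
2 bot cols 301.5 328.9 rows 255.5 281.0
```

View pics/w18c.png

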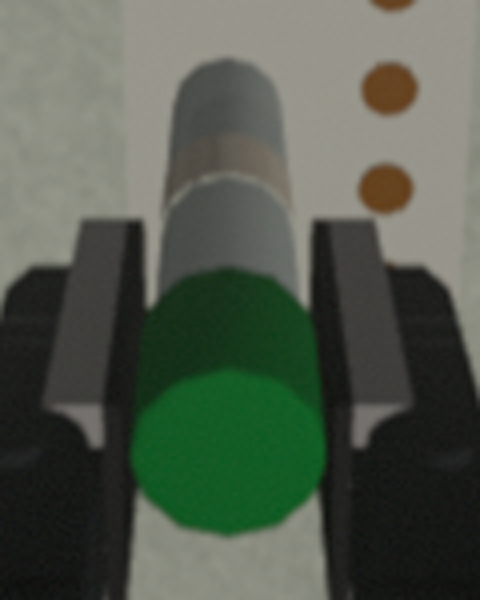

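```bash
python3 - <<'E'
from h import *
from scipy.optimize import least_squares
o=get_obs(); Rt=R.from_euler('xyz',o['ee_rot'],degrees=True).as_matrix()
ang=np.linspace(0,2*np.pi,72)
def pr(x0,y0,z0,tz):
    out=[]
    for h,rad in ((0,9.2),(85,8)):
        C=np.array([o['tool_pos']+Rt@np.array([x0+rad*np.cos(a),y0+h,z0+tz*h+rad*np.sin(a)]) for a in ang]); q=proj('wrist',C,o)
        out.append([q[:,0].min(),q[:,0].max(),q[:,1].min(),q[:,1].max()])
    return np.array(out)
ob=np.array([[293,341.3,342.5,383.8],[303,330,264.5,0]])
def f(v):
    d=pr(*v)-ob; return np.concatenate([d[0],d[1,:3]])
s=least_squares(f,[0,-25,0,0]);print(s.x,s.fun)
E
```

```text
[ 9.13313585e-01 -2.40855567e+01 -4.51872169e+00 -8.02359898e-03] [-0.26889321 -0.07546552  0.04636969 -0.04579523  0.4485726   0.0964619
 -0.00388028]
```

step_arm(
  rows=[
    [0,0,0,7,18,0,0],
    [0,0,0,11,31,0,0],
    [0,0,0,12,33,0,0],
    [0,0,0,12,33,0,0],
    [0,0,0,12,33,0,0],
    [0,0,0,12,33,0,0],
    [0,0,0,12,33,0,0],
    [0,0,0,9,26,0,0],
    [0,0,0,5,14,0,0],
    [0,0,0,0,0,-15,0],
  ],
)

```text
clock: 20.58
tool_pos: [536.8, -8.5, 171.2]
ee_rot: [-90.2, -0.3, 75.3]
contact_force: [0.9, -0.2, 1.2]
opening: 17.6
```

step_arm(
  rows=[
    [0,0,0,0,0,-10,0],
    [0,0,0,0,0,-5,0],
    [0,0,0,0,0,0,0],
    [0,0,0,0,0,0,0],
  ],
)

```text
clock: 20.92
tool_pos: [533.4, -15.6, 154.6]
ee_rot: [-89.9, 0.1, 74.8]
contact_force: [1.1, 0.4, -0.1]
opening: 18.0
```

```bash
python3 - <<'E'
from h import *
o,im=snap('wrist','w19.png'); print(o['contact_force'],o['tool_pos'],o['ee_rot'],o['clock'],o['opening'])
_,t=snap('top','t19.png');_,t=snap('scene','s19.png')
cv2.imwrite('pics/w19c.png',cv2.resize(im[180:400,220:420,::-1],None,fx=3,fy=2.7,interpolation=cv2.INTER_CUBIC))
E
```

```text
[ 1.09177379  0.37081555 -0.06342574] [533.41609357 -15.57896791 154.59929009] [-8.98941174e+01  6.36270655e-02  7.48069258e+01] 20.9167 18.008918147949196
```

View pics/w19.png

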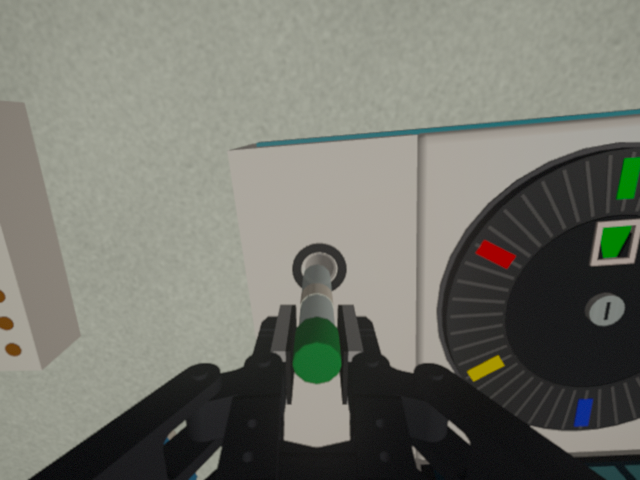

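View pics/s19.png

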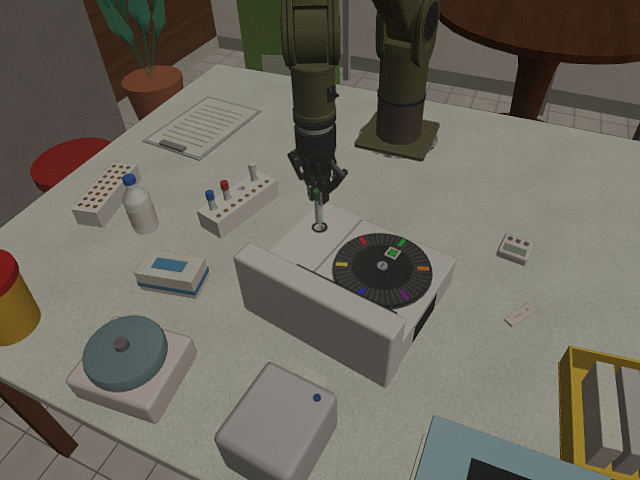

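```bash
python3 - <<'E'
from h import *
o=get_obs(); Rt=R.from_euler('xyz',o['ee_rot'],degrees=True).as_matrix()
im=cv2.imread('pics/w19.png'); cv2.imwrite('pics/w19c.png',cv2.resize(im[230:330,260:380],None,fx=5,fy=5,interpolation=cv2.INTER_CUBIC))
for px in [(319.5,269)]:
    P=at_z('wrist',px[::-1],85,o);print(P,'tool',Rt.T@(P-o['tool_pos']))
for x in tip_of('wrist','shaft')[:1]: print(x['at'],x['score'],at_z('wrist',x['at'],85,o))
for n,q in (('top','shaft'),('scene','shaft'),('top','tube_green'),('scene','tube_green'),('wrist','tube_green')):
    for x in tip_of(n,q)[:1]: print(n,q,x['at'],x['score'],at_z(n,x['at'],85 if q=='shaft' else 98,o))
# tube bottom far edge rows in this image for dz
ang=np.linspace(0,2*np.pi,72)
for dz in (-4,-3,-2,-1,0):
    C=np.array([o['tool_pos']+Rt@np.array([8*np.cos(a),56.7,dz+8*np.sin(a)]) for a in ang]); q=proj('wrist',C,o); print(dz,q[:,1].min(),q.min(0),q.max(0))
E
```

```text
[539.0163122  -13.60689034  85.        ] tool [ 2.62756617 70.66371085 -3.99284624]
[267.3, 320.6] 0.69 [538.09342127 -12.65013565  85.        ]
top shaft [232.6, 333.0] 0.6 [539.83503196 -20.81074563  85.        ]
scene shaft [226.8, 319.5] 0.8 [533.54490427 -13.94241091  85.        ]
top tube_green [259.1, 436.7] 0.7 [ 475.3035949  -256.15294911   98.        ]
scene tube_green [224.3, 322.0] 0.46 [537.25777053  -6.1158137   98.        ]
wrist tube_green [273.7, 315.3] 0.84 [536.16355154 -15.51404073  98.        ]
-4 265.192926905779 [301.63301799 265.19292691] [328.82320217 290.25725324]
-3 263.58622784675055 [301.61190214 263.58622785] [328.84234756 288.72451778]
-2 261.97469968478174 [301.59071352 261.97469968] [328.86155811 287.18733244]
-1 260.3583171534401 [301.56945172 260.35831715] [328.88083419 285.64567481]
0 258.7370547916997 [301.54811631 258.73705479] [328.90017616 284.09952233]
```

View pics/w19c.png

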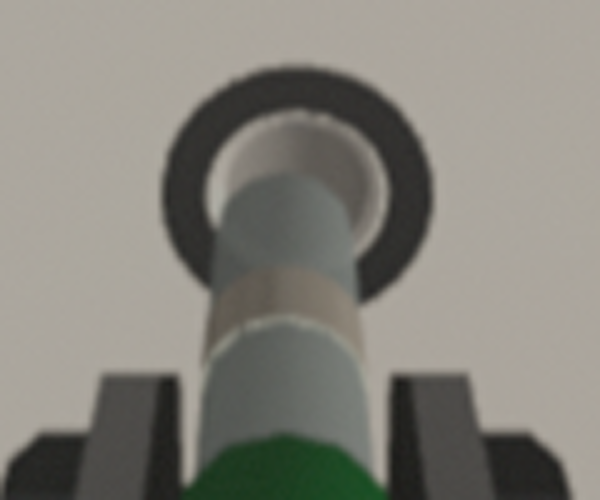

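step_arm(
  rows=[
    [0,0,0,0.9,1.3,-3,0],
    [0,0,0,0,0,-3,0],
    [0,0,0,0,0,-2,0],
    [0,0,0,0,0,0,0],
    [0,0,0,0,0,0,0],
  ],
)

```text
clock: 21.78
tool_pos: [534.9, -13.2, 147.0]
ee_rot: [-90.0, 0.0, 74.9]
contact_force: [-0.4, -0.9, -0.8]
opening: 17.9
```

```bash
python3 - <<'E'
from h import *
o,im=snap('wrist','w20.png'); print(o['contact_force'],o['tool_pos'],o['ee_rot'],o['clock'],o['opening'])
Rt=R.from_euler('xyz',o['ee_rot'],degrees=True).as_matrix()
c=cv2.resize(im[230:330,260:380,::-1],None,fx=5,fy=5,interpolation=cv2.INTER_CUBIC)
# overlay: collar circles for shaft hypotheses
for dz,col in ((-3.5,(0,0,255)),):
  a=np.linspace(0,2*np.pi,72)
  for rr,cc in ((9,(0,0,255)),(10.5,(255,0,0))):
    C=np.array([o['tool_pos']+Rt@np.array([1.0,0,dz]) +0 for _ in a]); C[:,2]=85; C[:,0]+=rr*np.cos(a); C[:,1]+=rr*np.sin(a)
    q=(proj('wrist',C,o)-[260,230]+.5)*5
    for p in q: cv2.circle(c,tuple(int(v) for v in p),1,cc,-1)
cv2.imwrite('pics/w20c.png',c)
E
```

```text
[-0.38921438 -0.91717077 -0.75093877] [534.92241708 -13.19950082 146.99601066] [-8.99679779e+01  7.10495243e-03  7.48954517e+01] 21.7833 17.88214467536395
```

View pics/w20c.png

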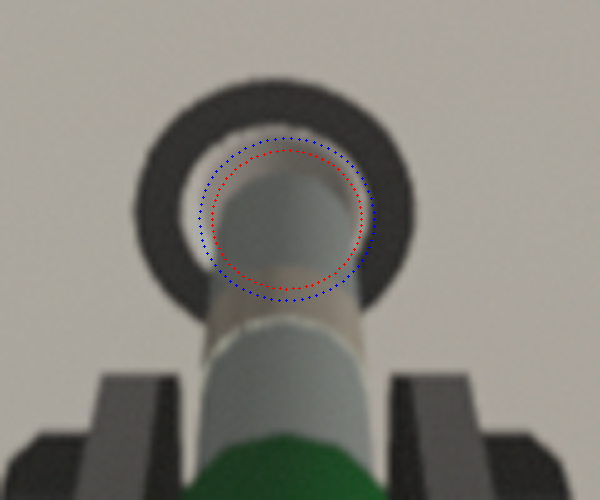

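step_arm(
  rows=[
    [0,0,0,-0.9,-1.0,0,0],
    [0,0,0,0,0,-2,0],
    [0,0,0,0,0,0,0],
    [0,0,0,0,0,0,0],
  ],
)

```text
clock: 22.17
tool_pos: [534.1, -14.3, 145.2]
ee_rot: [-90.0, 0.0, 74.9]
contact_force: [-0.2, -0.0, 0.1]
opening: 17.8
```

```bash
cat > ov.py <<'E'
from h import *
import sys
f=sys.argv[1]
o,im=snap('wrist',f+'.png'); print(o['contact_force'],o['tool_pos'],o['ee_rot'],o['clock'],o['opening'])
Rt=R.from_euler('xyz',o['ee_rot'],degrees=True).as_matrix()
c=cv2.resize(im[230:330,260:380,::-1],None,fx=5,fy=5,interpolation=cv2.INTER_CUBIC)
a=np.linspace(0,2*np.pi,90)
for rr,cc in ((11.6,(0,0,255)),(16.3,(255,0,0))):
    C=np.array([o['tool_pos']+Rt@np.array([1.0,0,-3.5]) +0 for _ in a]); C[:,2]=85; C[:,0]+=rr*np.cos(a); C[:,1]+=rr*np.sin(a)
    for p in (proj('wrist',C,o)-[260,230]+.5)*5: cv2.circle(c,tuple(int(v) for v in p),1,cc,-1)
cv2.imwrite('pics/'+f+'c.png',c)
E
python3 ov.py w21
```

```text
[-0.24223946 -0.02197665  0.10449692] [534.10116516 -14.31000845 145.20722767] [-8.99883780e+01  2.32817541e-03  7.48794950e+01] 22.1667 17.772445117507296
```

View pics/w21c.png

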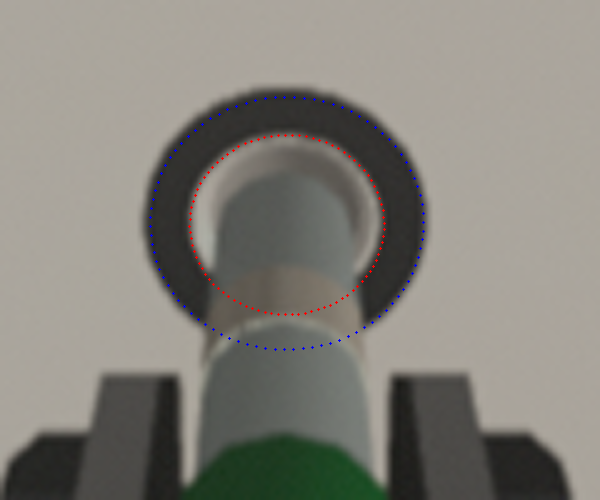

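step_arm(
  rows=[
    [0,0,0,0,0,-2,0],
    [0,0,0,0,0,-2,0],
    [0,0,0,0,0,-1,0],
    [0,0,0,0,0,0,0],
  ],
)

```text
clock: 22.55
tool_pos: [533.9, -14.3, 139.9]
ee_rot: [-90.0, 0.0, 74.9]
contact_force: [0.8, -0.2, -1.0]
opening: 17.6
```

step_arm(
  rows=[
    [0,0,0,0,0,-2,0],
    [0,0,0,0,0,-2,0],
    [0,0,0,0,0,0,0],
  ],
)

```text
clock: 22.8
tool_pos: [534.0, -14.2, 135.9]
ee_rot: [-90.0, 0.0, 74.9]
contact_force: [0.5, -0.3, -0.1]
opening: 18.0
```

step_arm(
  rows=[
    [0,0,0,0,0,-3,0],
    [0,0,0,0,0,-3,0],
    [0,0,0,0,0,-3,0],
    [0,0,0,0,0,0,0],
  ],
)

```text
clock: 23.13
tool_pos: [533.9, -14.3, 126.6]
ee_rot: [-90.0, 0.0, 74.9]
contact_force: [0.1, -0.3, -0.1]
opening: 17.8
```

step_arm(
  rows=[
    [0,0,0,0,0,-4,0],
    [0,0,0,0,0,-4,0],
    [0,0,0,0,0,-4,0],
    [0,0,0,0,0,-3,0],
    [0,0,0,0,0,0,0],
  ],
)

```text
clock: 23.55
tool_pos: [533.9, -14.3, 111.5]
ee_rot: [-89.9, 0.0, 74.9]
contact_force: [-0.6, 0.3, -0.0]
opening: 18.1
```

step_arm(
  rows=[
    [0,0,0,0,0,-3,0],
    [0,0,0,0,0,-3,0],
    [0,0,0,0,0,-2,0],
    [0,0,0,0,0,0,0],
  ],
)

```text
clock: 23.88
tool_pos: [534.0, -14.2, 103.9]
ee_rot: [-90.0, 0.0, 74.9]
contact_force: [0.2, -0.3, -0.4]
opening: 18.2
```

step_arm(
  rows=[
    [0,0,0,0,0,-2,0],
    [0,0,0,0,0,-1.5,0],
    [0,0,0,0,0,0,0],
  ],
)

```text
clock: 24.13
tool_pos: [534.1, -14.2, 100.5]
ee_rot: [-90.0, 0.0, 74.9]
contact_force: [-0.2, 0.2, -0.9]
opening: 18.2
```

step_arm(
  rows=[
    [0,0,0,0,0,-1,0],
    [0,0,0,0,0,-1,0],
    [0,0,0,0,0,0,0],
  ],
)

```text
clock: 24.38
tool_pos: [534.2, -14.2, 98.6]
ee_rot: [-90.0, -0.0, 74.9]
contact_force: [-0.9, 0.1, -0.2]
opening: 17.5
```

step_arm(
  rows=[
    [0,0,0,0,0,-1,0],
    [0,0,0,0,0,-0.5,0],
    [0,0,0,0,0,0,0],
  ],
)

```text
clock: 24.63
tool_pos: [534.1, -14.2, 97.2]
ee_rot: [-90.0, -0.0, 74.9]
contact_force: [0.6, 0.7, -0.6]
opening: 18.0
```

step_arm(
  rows=[
    [0,0,0,0,0,-1,0],
    [0,0,0,0,0,-0.5,0],
    [0,0,0,0,0,0,0],
  ],
)

```text
clock: 24.88
tool_pos: [534.4, -14.3, 95.9]
ee_rot: [-90.0, -0.0, 74.9]
contact_force: [-0.6, -0.2, 1.3]
opening: 18.4
```

step_arm(
  rows=[
    [0,0,0,0,0,-1,0],
    [0,0,0,0,0,0,0],
  ],
)

```text
clock: 25.05
tool_pos: [534.4, -14.2, 95.0]
ee_rot: [-90.0, -0.0, 74.9]
contact_force: [-0.1, -0.8, 4.3]
opening: 17.6
```

step_arm(
  rows=[
    [0,0,0,0,0,0.7,0],
    [0,0,0,0,0,0,0.25],
    [0,0,0,0,0,0,0.3],
    [0,0,0,0,0,0,0.4],
    [0,0,0,0,0,0,0.5],
    [0,0,0,0,0,0,0.5],
  ],
)

```text
clock: 25.55
tool_pos: [534.1, -14.2, 95.3]
ee_rot: [-90.0, -0.0, 74.9]
contact_force: [-0.9, -0.0, -0.8]
opening: 42.5
```

```bash
python3 ov.py w22
```

```text
[-0.94263392 -0.01818284 -0.79613352] [534.07211874 -14.21835532  95.30869839] [-8.99792678e+01 -1.38286840e-03  7.48899719e+01] 25.55 42.48236196624206
```

View pics/w22.png

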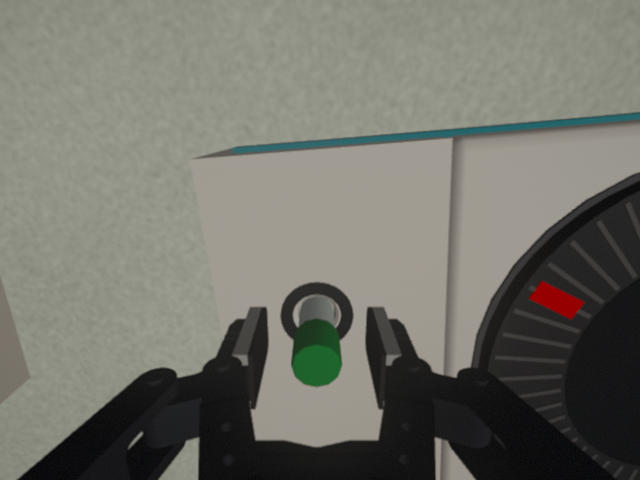

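step_arm(
  rows=[
    [0,0,0,0,0,4,0.5],
    [0,0,0,0,0,12,0.5],
    [0,0,0,0,0,25,0.5],
    [0,0,0,0,0,35,0.5],
    [0,0,0,10,10,30,0.5],
    [0,0,0,20,20,10,0.5],
    [0,0,0,20,20,0,0.5],
    [0,0,0,20,20,0,0.5],
    [0,0,0,0,0,0,0.5],
    [0,0,0,0,0,0,0.5],
  ],
)

```text
clock: 26.43
tool_pos: [604.6, 57.6, 211.6]
ee_rot: [-90.0, -0.1, 75.0]
contact_force: [-0.1, 0.4, 0.2]
opening: 42.7
```

```bash
python3 - <<'E'
from h import *
o,im=snap('wrist','w23.png'); print(o['contact_force'],o['tool_pos'],o['clock']); snap('scene','s23.png'); snap('top','t23.png')
im2=cv2.imread('pics/s23.png');cv2.imwrite('pics/s23c.png',cv2.resize(im2[150:330,180:480],None,fx=2.6,fy=2.6,interpolation=cv2.INTER_CUBIC))
# expected cap top if home: reader deck 85+40
for z in (125,128):print(z,proj('wrist',[534.8,-14,z],o),proj('scene',[535.5,-14,z]))
for x in regions_of('wrist','tube_green')[:2]: print(x['at'],x['score'],x['region'].sum())
for c,ce,a,P in ticks(im,'wrist',o,zt=125): print(c,ce,a,P)
E
```

```text
[-0.0690976  0.3918163  0.1586465] [604.56597765  57.56784858 211.56926213] 26.4333
125 [[173.81700404 179.70375604]] [[318.45765426 213.14576747]]
128 [[172.0059347  180.40639655]] [[318.40785278 212.04677074]]
[179.4, 181.9] 0.82 1201
yellow [342.49347258 264.21409922] 383 [615.99466438  73.38677589 125.        ]
blue [430.36245955 305.61812298] 309 [661.63475578 125.01263077 125.        ]
green [439.43539823  89.46902655] 565 [526.24172779 152.0641666  125.        ]
green [435.67387687 146.24958403] 601 [556.69060177 145.22829388 125.        ]
orange [537.06616257 145.10964083] 529 [571.84159061 203.48296101 125.        ]
purple [523.27743902 253.625     ] 328 [639.3935562 190.0526149 125.       ]
red [337.96069869 158.22270742] 458 [548.26291392  86.96391161 125.        ]
```

View pics/w23.png

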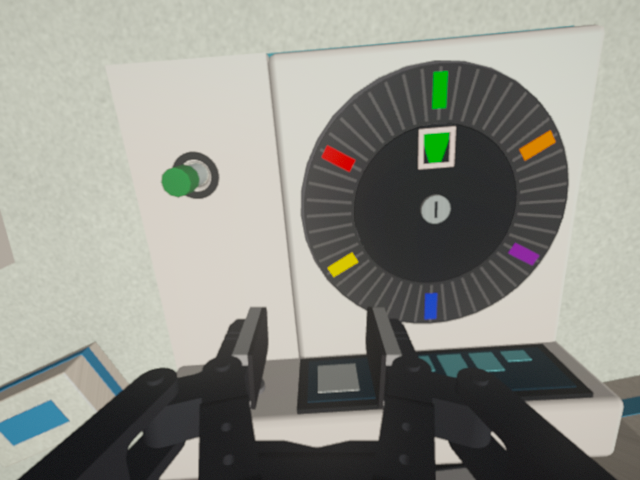

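View pics/s23c.png

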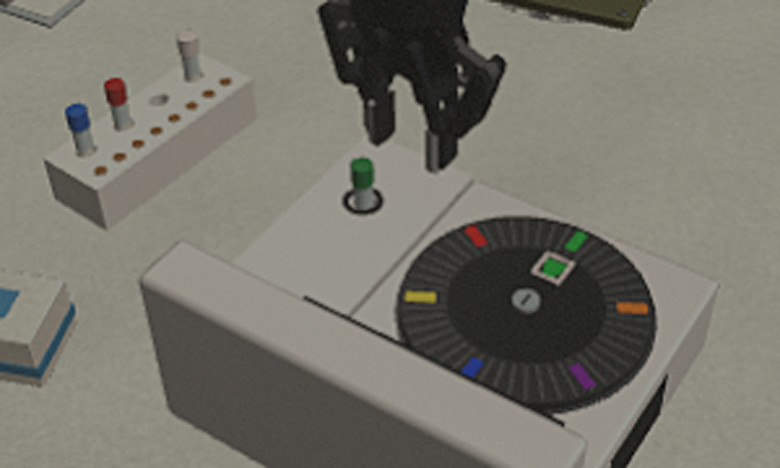

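```bash
python3 - <<'E'
from h import *
o=get_obs(); rel(o,(435.5,209.3),(436.5,147.8),(439.4,89.5))
print(hand_in())
E
```

```text
hub [601.47200317 142.2404084 ] win r 41.96804514407139 ang 169.984287152929 tick r 77.97493482008267 167.98603388009482 need 1.9982532728341766
the job is handed in; nothing more can be done
None
```

The green filter is in the reader's window, and the green-capped tube stands home in the measuring shaft and has been let go. I handed the job in about 26 s into the 72 s allowed.

- **Wheel:** I turned it about 176° with one light stroke and a small corrective nudge. The downward force I read mostly stayed at 7–11 N and peaked at 11.9 N. With the hand off, one close look put the green tick about 0.8° from the window's centre line. The last, more oblique look gave about 2°. Those are roughly 0.6 to 1.5 mm at the filter, inside the 3.5 mm limit.
- **Window:** Only green shows there, apart from dark inner corners. I took these to belong to the cover, because they stayed in place while the filter moved.
- **Tube:** It went into the shaft with no side contact I could see in the force readings. It touched the seat about where expected, at 4.3 N. After release, the scene camera showed the cap top within a pixel of the predicted fully-home height.
- **Hand clear:** The arm is clear of everything. In the last scene view the other three tubes were still in the rack. I did not compare every other object with its starting position.
- **Disagreement:** The wrist and top cameras differed by 1–3 mm, so I did the final shaft alignment from the tube and collar together in the wrist picture.

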